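# Pack the mirror panes in the carrying crate

## Task

Pull the front gate of the plywood carrying crate fully down, then take the wooden packing block off the slanted rest and lay it flat in the shallow steel tray. Then lay every mirror pane flat on the slanted rest, side by side and not overlapping, its long side straight up the slope and its lower end against the lip. When all are in, push the gate fully shut again; leave the glass scrap and everything else on the bench alone.

Things in the scene. Friction and masses are not known exactly. Their poses are not given: they have to be found in the camera images.
- crate: Fixed plywood carrying crate, 150 mm deep, 372 wide, left or right of the middle, turned up to 0.1 rad. Origin: under the middle of the gate's hinge line, at bench level; x runs inward, away from the gate, z up. Side walls 62 mm high, inner faces y = +-174 mm, outer +-186; back wall 70 mm high
- rest: Slanted rest fixed in the crate: narrow battens, 348 mm long along y, tops in one plane sloping 18 degrees, facing the gate. Origin: middle of the plane's lower edge, at the lip, 35 mm above the bench. x up the slope, z out of the plane. Lower batten x 0 to 30 mm, upper x 85 to 110, board 8 mm below between; lip (x -10 to 0) and side cheeks (x 0 to 80) stand 14 mm above it
- gate (a joint): Angle of the crate's bottom-hinged front gate, rad: 0 upright, shut (a stop), 1.1 down towards the robot (a stop). Panel 10 mm thick, 344 wide, upper edge 75 mm from the hinge. The hinge is stiff (0.3 N m): the gate stays where it is left. Starts at 0 to 0.25
- gate_bar (a point): Middle of the gate's steel handle bar, 12 mm thick, parallel to the hinge and 120 mm from it, in the gate's plane, on two posts 120 mm apart; 39 mm open between bar and panel. 132 mm above the bench when shut, about 66 when down. Can be pinched or hooked from above
- gate_hinge (a point): Middle of the gate's hinge line, 12 mm above the bench, along the crate's y axis
- tray: Shallow open steel tray, 140 x 74 mm, 12 mm high, walls and floor 4 mm, fixed on the mat. Origin: centre of its underside; x along its length, z up
- block: Wooden packing block, 110 x 40 x 32 mm (x, y, z), 90 g; at the start it lies lengthways up the rest. Origin at its centre
- pane1: Mirror pane, 120 x 46 x 8 mm (x, y, z), about 110 g, silvery face up, lying flat on the 3 mm thick grey mat beside the crate at the start; origin at its centre. Three or four of the four panes are present (None if absent)
- pane2: Mirror pane, 120 x 46 x 8 mm (x, y, z), about 110 g, silvery face up, lying flat on the 3 mm thick grey mat beside the crate at the start; origin at its centre. Three or four of the four panes are present (None if absent)
- pane3: Mirror pane, 120 x 46 x 8 mm (x, y, z), about 110 g, silvery face up, lying flat on the 3 mm thick grey mat beside the crate at the start; origin at its centre. Three or four of the four panes are present (None if absent)
- pane4: Mirror pane, 120 x 46 x 8 mm (x, y, z), about 110 g, silvery face up, lying flat on the 3 mm thick grey mat beside the crate at the start; origin at its centre. Three or four of the four panes are present (None if absent)
- offcut: Bystander: a smaller scrap of glass, 75 x 26 x 8 mm, lying on the mat among the panes; origin at its centre
- tape: Bystander: a roll of masking tape, 96 mm across and 30 mm high, behind the work area; to be left alone
- hammer: Bystander: a hammer, 260 mm long, on the bench to the left; to be left alone
- driver: Bystander: a screwdriver, 180 mm long, on the bench to the right; to be left alone
- cleaner: Bystander: an upright bottle, 66 mm across and 170 mm tall, at the back; to be left alone
- padbox: Bystander: an open cardboard box, 120 x 90 x 60 mm, at the back; to be left alone
- cup: Bystander: a mug, 76 mm across and 85 mm tall, at the right; to be left alone
There are look-alikes about, which are no part of the job. What is shaped like the pane2 but blue is not meant. What is shaped like the pane1 but red is not meant.

How it is judged:
By the outcome, as a careful person would: the job done as asked, in the order asked, and still so for the second after the job is handed in, with the robot touching nothing.
Of pane1, pane2, pane3, pane4 only 3 to 4 are there at a start; the rules pass over those that are not, and their reading is None.
At some moment in a run one of pane1, pane2, pane3, pane4 may be knocked a few centimetres aside while the robot is not near it.
Once in a run the grip may slacken for a moment while it holds something.
It also fails if it takes over 210 s, if anything falls off the work surface, if the arm or the gripper's body presses on something with over 40 N, if the wrist force passes 120 N, or if a joint passes its speed limit or range.

## Robot

A 6-joint arm with a two-finger parallel gripper is mounted at the origin on the work surface. World frame = base frame: x ahead of the robot, y to its left, z up, the work surface at z = 0. Lengths are in m, angles in rad, forces in N, time in s.
With the tool pointing down it reaches from about 0.35 to 0.775 m from the base axis. Payload 7.3 kg.
Tool frame: the origin (TCP) lies at the very end of the fingers, on their centre line; the grasp point (between the pads) lies 19 mm behind it; z points along the fingers, y is the line along which they close (so a half turn about z gives the same grasp; the last joint's range is limited). The gripper opens to 92 mm and grips with 3 to 60 N. Pads are 19 mm wide; open, the fingers measure 130 mm over their backs; the gripper's body (75 mm by 190 mm) begins 47 mm behind the grasp point.
Start: joints at [-1.344, 0.342, 1.524, -0, 1.275, -0.146], TCP at [0.191, -0.489, 0.227] pointing down, gripper open.
Joint ranges: [-2.53, 2.53], [-0.77, 2.02], [0.04, 2.7], [-1, 4.14], [0.28, 2.66], [-3.11, 3.11]. Speed limits (rad/s): [2.57, 2.57, 3.14, 3.14, 3.14, 3.14].

## Interface

Orientations are given as [roll, pitch, yaw] about the fixed x, y, z axes, in that order (R = Rz(yaw) Ry(pitch) Rx(roll)).
In Python, from cell import telemetry, eyes, job gives the robot as it stands.
- The arm moves only by the tool apply_moves, never from a script. Its arguments are lists of equal length, an entry for each row: "delta_pos": the shift along the world's x, y, z each as a share of 0.4 m, from -1 to 1, a list of three; "dr": the turn, a rotation vector about the world's x, y, z each as a share of 0.5 rad, from -1 to 1, a list of three; "jaw": the opening, from 0 (shut) to 1 (fully open). A call has 1 to 8 rows; each row is the pose to reach, as a shift and turn from the pose commanded when the call began; what a row does not reach only later rows make up. A row lasts 1/12 s, in which the tool goes at most 41.7 mm and 7.16 degrees, less where a joint would pass 70% of its speed; a pose out of reach is approached as far as the arm can. A call with a number of a shift or a turn outside -1 to 1 is refused whole. A call with a gripper value outside its range is refused whole. The fingers move at their own pace and stop on an object; "force" is the grip in N (left out, the last holds). Time passes only in rows, so rows that repeat a pose let the fingers close. It gives the time, the measured TCP pose, the force, the opening and the grip force at its end, in the units of the state.
- telemetry.observe(): the state, without advancing time (a new reading comes with each control period).
- eyes.read_camera(name): name is "side" or "top"; returns the picture (384x512x3 uint8, red, green, blue); there is no depth.
- eyes.camera_model(name): a dict with "vertical_fov" (degrees; the focal length in pixels is half the picture's height over the tangent of half this angle, whatever the lens; pixels are square), "cx", "cy" (the principal point, pixels), "k1" (the pictures are not rectified: a ray, as slopes to the right and down, at radius r is drawn at 1 + k1 r^2 times it, then the intrinsics apply), "rvec" (rotation vector, rad) and "tvec" (3), from world to camera coordinates, as OpenCV has them. Camera axes: x right, y down, z forward; pixel columns grow to the right and rows downward; lengths in m; the calibration is good to about 2 mm. A picture is of the moment at which its call begins. camera_model takes no time and is no camera call.
- job.hand_in(): hands the job in; it is judged then, once.
The state is a dict: "time": time; "qpos": joint angles; "qvel": joint speeds; "joint_efforts": joint torques, N m; "tool_pos": TCP position; "tool_rot": TCP orientation; "contact_force": force on the tool from outside, world axes, zero at the start; "torque": the same for the moment, N m; "opening": finger opening in m; "grip_force": force on a finger pad.
Only numpy, scipy, OpenCV 4.12 (cv2) and the standard library are available. Lean on these libraries where they do the work, as an engineer would, in place of code of your own. Each camera call takes 0.05 s, during which the arm holds its last target. There are 200 camera calls.

## Working session

There is one attempt and no reset: what is moved stays moved. The work goes in short steps, Python scripts to look and compute and a tool call to move; the robot and the scene stay as the last step left them, time stands still between calls to the robot, and variables do not carry over. Pictures are saved under pics/ and viewed, at most 14 in all, crops included, and the job is handed in when it is done.

Besides the shell and the picture viewer there is one more tool, called after "Call:" as name(argument=value, ...) on one line, values as JSON. apply_moves: Moves the arm, as the interface text tells. Its arguments: {"type":"object","properties":{"delta_pos":{"type":"array"},"dr":{"type":"array"},"jaw":{"type":"array"},"force":{"type":"number"}},"required":["delta_pos","dr","jaw"]}

```bash
ls; mkdir -p pics
cat > h.py <<'E'
import numpy as np, cv2
from cell import telemetry, eyes, job
def snap(n,f,crop=None,scale=None):
    im=eyes.read_camera(n)[:,:,::-1].copy(); cv2.imwrite('pics/raw_'+f,im); show(im,f,crop,scale)
def show(im,f,crop=None,scale=None):
    if crop: x0,y0,x1,y1=crop; im=im[y0:y1,x0:x1]
    s=scale or min(800/im.shape[1],600/im.shape[0])
    cv2.imwrite('pics/'+f,cv2.resize(im,None,fx=s,fy=s,interpolation=cv2.INTER_CUBIC))
def cam(n):
    m=eyes.camera_model(n); f=192/np.tan(np.radians(m['vertical_fov'])/2)
    R=cv2.Rodrigues(np.array(m['rvec'],float))[0]; t=np.array(m['tvec'],float)
    return m,f,R,t
def pix2w(n,uv,z):
    m,f,R,t=cam(n); out=[]
    for u,v in uv:
        d=np.array([(u-m['cx'])/f,(v-m['cy'])/f]); s=d.copy()
        for _ in range(20): s=d/(1+m['k1']*(s@s))
        r=R.T@np.array([*s,1]); c=-R.T@t; out.append(c+r*(z-c[2])/r[2])
    return np.array(out)
def w2pix(n,P):
    m,f,R,t=cam(n); p=np.atleast_2d(P)@R.T+t; s=p[:,:2]/p[:,2:]
    s=s*(1+m['k1']*(s**2).sum(1,keepdims=True)); return s*f+[m['cx'],m['cy']]
E
python3 - <<'E'
from h import *
snap('top','t0.png'); snap('side','s0.png'); 
for n in('top','side'):
    m,f,R,t=cam(n); print(n,f,m['k1'],-R.T@t,R[2])
print(telemetry.observe())
E
```

```text
pics
top 393.68022662619643 -0.0802401839096315 [ 0.42819491 -0.0070434   1.38275751] [ 0.0841448   0.01199335 -0.99638136]
side 415.1424018565034 -0.15594991129108313 [ 0.15753768 -1.03775074  1.19765384] [ 0.24842417  0.67472311 -0.69500659]
{'time': 0.1, 'qpos': array([-1.34401650e+00,  3.42608353e-01,  1.52492144e+00,  1.04021032e-05,
        1.27536788e+00, -1.46016539e-01]), 'qvel': array([-0.00133405, -0.00058835, -0.00256956,  0.00041897, -0.00116671,
        0.00027137]), 'joint_efforts': array([ 1.23584363e-03, -4.32002842e+01, -2.44695765e+01,  7.19267805e-02,
        5.26318874e-02, -5.70575651e-05]), 'tool_pos': array([ 0.1911515 , -0.48858528,  0.22613766]), 'tool_rot': array([-3.14030296e+00, -1.99720535e-04,  3.72793200e-01]), 'contact_force': array([-0.48687854,  0.45494654, -0.00146226]), 'torque': array([-0.01504381,  0.02004855,  0.02565259]), 'grip_force': 0.0, 'opening': 0.09171816470295324}
```

View pics/t0.png

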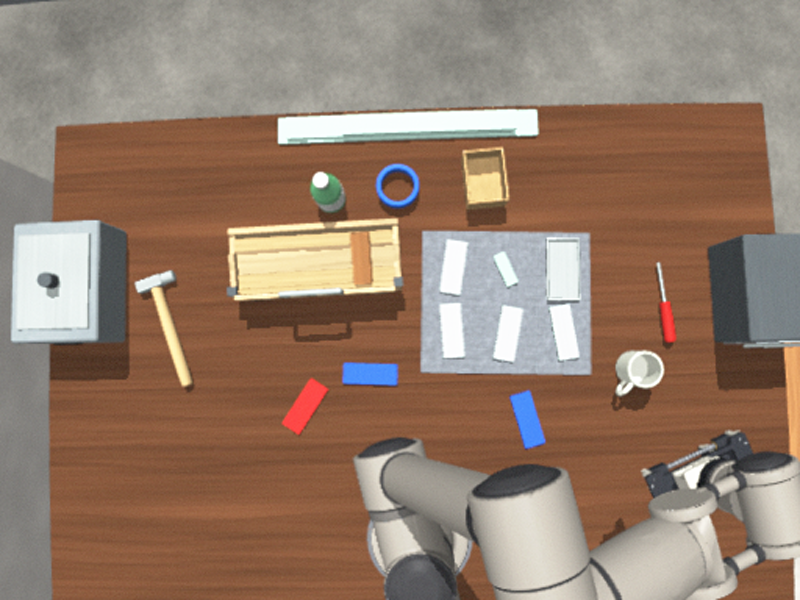

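View pics/s0.png

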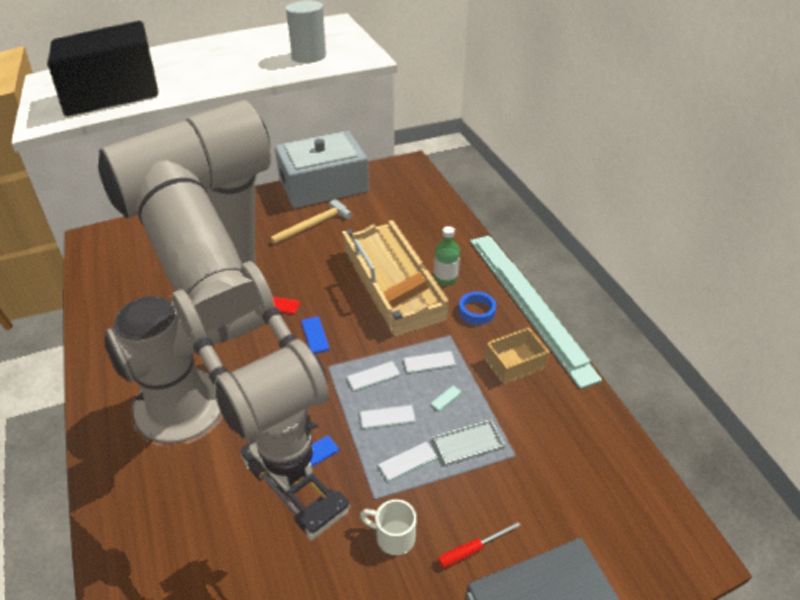

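The top view shows the crate around (315,260), with the gate bar near (310,292) and the block at (361,258). Four panes lie on the mat at (454,267), (452,331), (508,334) and (564,332). The offcut is at (505,269) and the tray at (563,270). I'll measure the panes by code and view an enlarged crop of the crate.

Run:
```python
from h import *
im=cv2.imread('pics/raw_t0.png'); show(im,'c0.png',(140,130,268,222))
hsv=cv2.cvtColor(im,cv2.COLOR_BGR2HSV)
m=((hsv[:,:,2]>185)).astype(np.uint8); m[:, :272]=0; m[:,376:]=0; m[:150]=0; m[238:]=0
for c in cv2.findContours(m,0,1)[0]:
    if cv2.contourArea(c)<60: continue
    z=.011
    p=pix2w('top',c[:,0].astype(float),z)[:,:2]
    (x,y),(w,h),a=cv2.minAreaRect((p*1000).astype(np.float32)); b=cv2.boxPoints(((x,y),(w,h),a)); 
    e=b[1]-b[0] if np.linalg.norm(b[1]-b[0])>np.linalg.norm(b[2]-b[1]) else b[2]-b[1]
    print(c[:,0].mean(0),round(x,1),round(y,1),round(w),round(h),'yaw',(np.arctan2(e[1],e[0])+np.pi/2)%np.pi-np.pi/2)
```

```text
[325.19753086 194.28395062] 514.7 -210.5 364 306 yaw 1.5394353
```

View pics/c0.png

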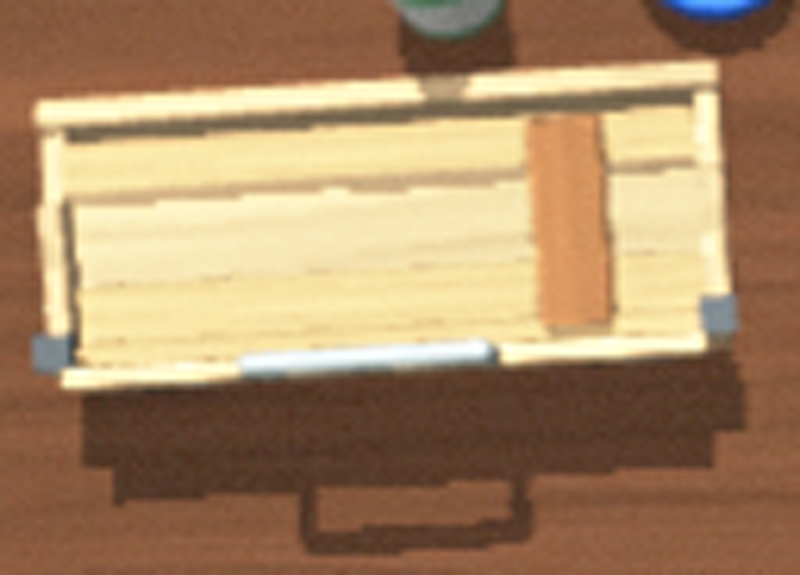

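```bash
cat >> h.py <<'E'
def panes(im,th=215,box=(272,150,376,238),z=.011):
    v=im.max(2); m=(v>th).astype(np.uint8); k=np.zeros_like(m); k[box[1]:box[3],box[0]:box[2]]=1; m*=k; out=[]
    for c in cv2.findContours(m,0,1)[0]:
        if cv2.contourArea(c)<60: continue
        mm=np.zeros_like(m); cv2.drawContours(mm,[c],-1,1,-1); vs,us=np.nonzero(mm)
        p=pix2w('top',np.c_[us,vs].astype(float),z)[:,:2]*1000
        (x,y),(w,h),a=cv2.minAreaRect(p.astype(np.float32)); q=p-p.mean(0); e=np.linalg.eigh(q.T@q)[1][:,1]
        out.append([us.mean(),vs.mean(),*p.mean(0),max(w,h),min(w,h),(np.arctan2(e[1],e[0])+np.pi/2)%np.pi-np.pi/2])
    return np.array(out)
E
python3 - <<'E'
from h import *
np.set_printoptions(precision=3,suppress=True)
im=cv2.imread('pics/raw_t0.png'); print(np.percentile(im.max(2)[150:238,272:376],[5,30,50,70,90,97]))
for th in (205,220,235): print(th);print(panes(im,th))
c=lambda x,y:(140+x/6.25-.5,130+y/6.25-.5)
P=lambda l,z:print(pix2w('top',[c(*q) for q in l],z)*1000)
print('back');P([(36,101),(718,62)],.07)
print('posts');P([(55,353),(720,314)],.065)
print('bar ends');P([(240,362),(494,350)],.132)
print('gate top');P([(62,378),(705,345)],.087)
print('block top corners');P([(528,116),(598,116),(607,326),(542,326)],.09)
E
```

```text
[184. 193. 197. 227. 253. 254.]
205
[[ 324.961  212.874  445.694 -210.406  122.176   51.218   -0.226]
 [ 360.969  211.955  444.962 -336.355  123.882   49.542    0.141]
 [ 288.924  210.853  456.499  -85.288  125.258   55.097    0.053]
 [ 323.347  171.451  590.75  -210.786   78.797   30.865    0.388]
 [ 289.879  170.17   598.818  -93.569  121.87    52.314   -0.176]
 [ 359.768  172.08   584.862 -339.048  155.515   84.949   -0.067]]
220
[[ 360.935  211.976  444.889 -336.231  120.69    46.706    0.15 ]
 [ 324.918  212.805  445.939 -210.265  119.649   49.16    -0.21 ]
 [ 288.87   210.951  456.164  -85.088  121.503   48.145    0.062]
 [ 323.22   171.376  591.027 -210.349   75.545   28.477    0.396]
 [ 289.838  170.19   598.749  -93.419  120.459   49.516   -0.178]
 [ 359.565  172.479  583.466 -338.252  138.133   74.102   -0.034]]
235
[[ 324.894  213.007  445.239 -210.154  118.867   47.109   -0.22 ]
 [ 360.84   212.007  444.792 -335.891  119.78    45.047    0.145]
 [ 288.883  210.938  456.204  -85.134  119.326   46.366    0.038]
 [ 323.201  171.579  590.311 -210.253   74.428   26.044    0.386]
 [ 360.312  173.521  579.698 -340.698  127.373   70.555   -0.028]
 [ 289.864  170.345  598.194  -93.49   118.138   46.579   -0.174]]
back
[[691.179 400.126  70.   ]
 [699.873  26.473  70.   ]]
posts
[[552.954 391.33   65.   ]
 [563.188  29.256  65.   ]]
bar ends
[[539.077 274.612 132.   ]
 [541.33  143.537 132.   ]]
gate top
[[537.358 380.94   87.   ]
 [544.701  37.034  87.   ]]
block top corners
[[669.813 128.06   90.   ]
 [668.593  90.683  90.   ]
 [556.063  88.462  90.   ]
 [557.104 122.884  90.   ]]
```

Call:
apply_moves(delta_pos=[[0.291,0.581,-0.022],[0.291,0.581,-0.022],[0.291,0.581,-0.022],[0.291,0.581,-0.022],[0.291,0.581,-0.022],[0.291,0.581,-0.022],[0.291,0.581,-0.022],[0.291,0.581,-0.022]], dr=[[0,0,0.815],[0,0,0.815],[0,0,0.815],[0,0,0.815],[0,0,0.815],[0,0,0.815],[0,0,0.815],[0,0,0.815]], jaw=[0.5,0.5,0.5,0.5,0.5,0.5,0.5,0.5], force=15)

```text
time: 0.77
tool_pos: [0.3083, -0.254, 0.2179]
tool_rot: [-3.141, -0.0, 0.785]
contact_force: [0.1, -0.1, -0.0]
opening: 0.047
grip_force: 0.0
```

Call:
apply_moves(delta_pos=[[0.291,0.581,-0.022],[0.291,0.581,-0.022],[0.291,0.581,-0.022],[0.291,0.581,-0.022],[0.291,0.581,-0.022],[0.291,0.581,-0.022],[0.291,0.581,-0.022],[0.291,0.581,-0.022]], dr=[[0,0,0.815],[0,0,0.815],[0,0,0.815],[0,0,0.815],[0,0,0.815],[0,0,0.815],[0,0,0.815],[0,0,0.815]], jaw=[0.5,0.5,0.5,0.5,0.5,0.5,0.5,0.5])

```text
time: 1.43
tool_pos: [0.4251, -0.0231, 0.2088]
tool_rot: [-3.141, 0.0, 1.191]
contact_force: [-0.3, -0.2, 0.7]
opening: 0.0458
grip_force: 0.0
```

Call:
apply_moves(delta_pos=[[0.291,0.581,-0.022],[0.291,0.581,-0.022],[0.291,0.581,-0.022],[0.291,0.581,-0.022],[0.291,0.581,-0.022],[0.291,0.581,-0.022],[0.291,0.581,-0.022],[0.291,0.581,-0.022]], dr=[[0,0,0.815],[0,0,0.815],[0,0,0.815],[0,0,0.815],[0,0,0.815],[0,0,0.815],[0,0,0.815],[0,0,0.815]], jaw=[0.5,0.5,0.5,0.5,0.5,0.5,0.5,0.5])

```text
time: 2.1
tool_pos: [0.5419, 0.2082, 0.1992]
tool_rot: [-3.141, 0.001, 1.596]
contact_force: [-0.0, -0.4, -0.7]
opening: 0.0458
grip_force: 0.0
```

Call:
apply_moves(delta_pos=[[0,0,-0.213],[0,0,-0.213],[0,0,-0.213],[0,0,-0.213],[0,0,-0.213],[0,0,-0.213]], dr=[[0,0,0],[0,0,0],[0,0,0],[0,0,0],[0,0,0],[0,0,0]], jaw=[0.5,0.5,0.5,0.5,0.5,0.5])

```text
time: 2.6
tool_pos: [0.5422, 0.2075, 0.118]
tool_rot: [3.137, -0.001, 1.594]
contact_force: [-0.0, -0.3, -0.4]
opening: 0.0458
grip_force: 0.0
```

Call:
apply_moves(delta_pos=[[0,0,0],[0,0,0],[0,0,0],[0,0,0],[0,0,0],[0,0,0],[0,0,0],[0,0,0]], dr=[[0,0,0],[0,0,0],[0,0,0],[0,0,0],[0,0,0],[0,0,0],[0,0,0],[0,0,0]], jaw=[0,0,0,0,0,0,0,0])

```text
time: 3.27
tool_pos: [0.5402, 0.2084, 0.1153]
tool_rot: [-3.141, -0.0, 1.595]
contact_force: [-1.7, 0.5, 1.9]
opening: 0.0113
grip_force: 15.0
```

Call:
apply_moves(delta_pos=[[-0.032,-0.001,-0.003],[-0.076,-0.002,-0.0135],[-0.118,-0.003,-0.03],[-0.157,-0.004,-0.0525],[-0.192,-0.005,-0.08],[-0.222,-0.005,-0.1135],[-0.24,-0.006,-0.138],[-0.255,-0.006,-0.164]], dr=[[0,0,0],[0,0,0],[0,0,0],[0,0,0],[0,0,0],[0,0,0],[0,0,0],[0,0,0]], jaw=[0,0,0,0,0,0,0,0])

```text
time: 3.93
tool_pos: [0.439, 0.2061, 0.0498]
tool_rot: [3.139, -0.0, 1.596]
contact_force: [2.5, -0.2, 1.3]
opening: 0.0112
grip_force: 15.0
```

Call:
apply_moves(delta_pos=[[0,0,0],[0,0,0],[-0.006,0,-0.011],[-0.006,0,-0.011],[-0.006,0,-0.011],[-0.006,0,-0.011]], dr=[[0,0,0],[0,0,0],[0,0,0],[0,0,0],[0,0,0],[0,0,0]], jaw=[0,0,0,0,0,0])

```text
time: 4.43
tool_pos: [0.4387, 0.2063, 0.0466]
tool_rot: [3.136, -0.001, 1.595]
contact_force: [4.7, -0.4, 5.2]
opening: 0.0116
grip_force: 15.0
```

Call:
apply_moves(delta_pos=[[-0.004,0,-0.009],[-0.004,0,-0.009],[-0.004,0,-0.009],[-0.004,0,-0.009]], dr=[[0,0,0],[0,0,0],[0,0,0],[0,0,0]], jaw=[0,0,0,0])

```text
time: 4.77
tool_pos: [0.4388, 0.2066, 0.0442]
tool_rot: [3.132, -0.002, 1.595]
contact_force: [5.6, -0.1, 12.0]
opening: 0.0113
grip_force: 15.0
```

Call:
apply_moves(delta_pos=[[0,0,0],[0,0,0],[0,0,0],[0,0,0.1],[0,0,0.2],[0,0,0.4],[0,0,0.6],[0,0,0.6]], dr=[[0,0,0],[0,0,0],[0,0,0],[0,0,0],[0,0,0],[0,0,0],[0,0,0],[0,0,0]], jaw=[0.4,0.4,0.4,0.4,0.4,0.6,0.6,0.6])

```text
time: 5.43
tool_pos: [0.4332, 0.2056, 0.2481]
tool_rot: [-3.139, 0.001, 1.595]
contact_force: [2.0, -0.5, -0.4]
opening: 0.0519
grip_force: 0.0
```

Call:
apply_moves(delta_pos=[[-0.15,-0.6,0],[-0.15,-0.6,0],[-0.15,-0.6,0],[-0.15,-0.6,0],[-0.15,-0.6,0],[-0.15,-0.6,0],[-0.15,-0.6,0],[-0.15,-0.6,0]], dr=[[0,0,-0.98],[0,0,-0.98],[0,0,-0.98],[0,0,-0.98],[0,0,-0.98],[0,0,-0.98],[0,0,-0.98],[0,0,-0.98]], jaw=[0.7,0.7,0.7,0.7,0.7,0.7,0.7,0.7])

```text
time: 6.1
tool_pos: [0.3735, -0.0358, 0.2462]
tool_rot: [-3.14, 0.0, 1.1]
contact_force: [1.4, 1.1, 0.0]
opening: 0.0644
grip_force: 0.0
```

Run:
```python
from h import *
snap('top','c1.png',(140,130,268,222)); snap('side','s1.png')
im=cv2.imread('pics/raw_s1.png'); show(im,'s1.png',(215,135,295,215))
```

```text
(no output)
```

View pics/c1.png

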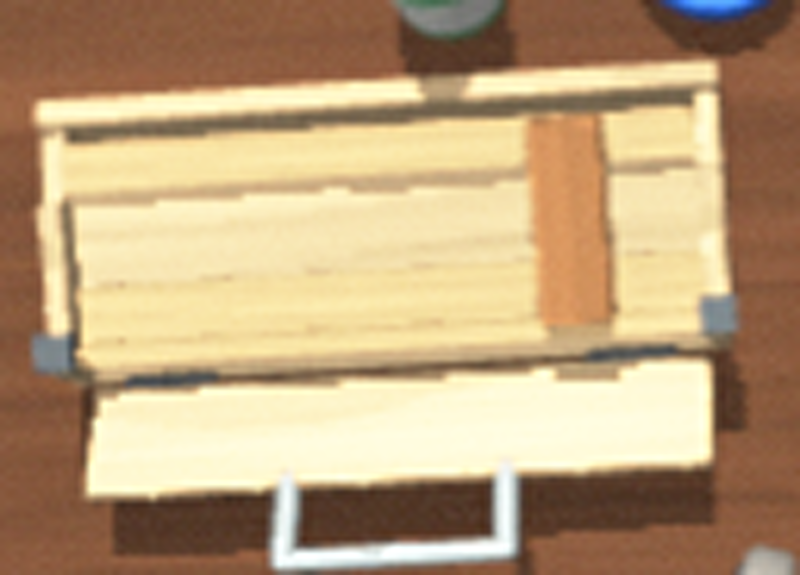

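View pics/s1.png

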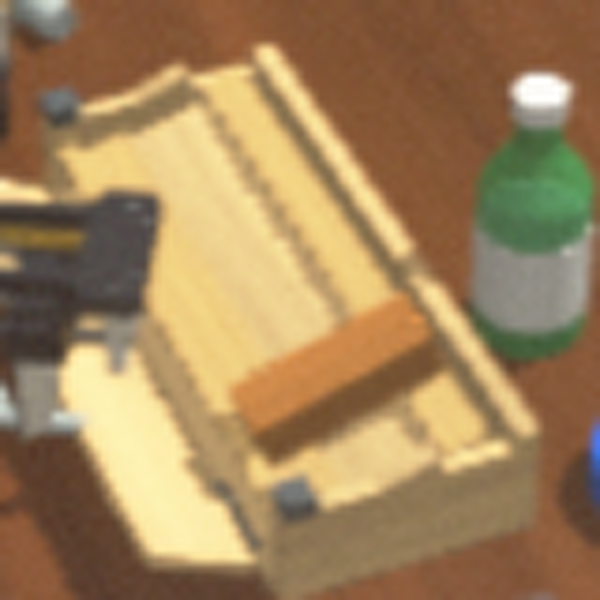

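The gate is fully down and the bar is at crop (395,555). The block's corners are at (528,116), (598,116), (607,326) and (542,326). Next I'll work out the rest frame from these.

Run:
```python
from h import *
np.set_printoptions(precision=1,suppress=True)
c=lambda x,y:(140+x/6.25-.5,130+y/6.25-.5)
t=.024; O=np.array([.5455,.2097])
def P(n,l,z):
    w=pix2w('top',[c(*q) for q in l],z)[:,:2]; d=w-O
    print(n,w.ravel()*1000,'crate',(np.c_[d@[np.cos(t),np.sin(t)],d@[-np.sin(t),np.cos(t)]]*1000).ravel())
P('blk low',[(542,326),(607,326)],.0654); P('blk up',[(528,116),(598,116)],.0994)
P('low batten top edge',[(80,288),(690,250)],.0443); P('up batten low edge',[(75,200),(695,164)],.0613)
P('lip in',[(82,345),(540,318)],.0483); P('gate hinge edge',[(98,386),(712,350)],.02); P('bar',[(280,562),(510,550)],.066); P('gate side far',[(88,495),(712,463)],.046)
```

```text
blk low [559.6 125.4 558.5  90.3] crate [  12.   -84.7   10.1 -119.7]
blk up [668.1 127.1 666.8  90. ] crate [ 120.5  -85.5  118.4 -122.6]
low batten top edge [590.6 383.4 601.1  45.3] crate [  49.2  172.6   51.6 -165.7]
up batten low edge [637.1 381.1 645.8  40.7] crate [  95.7  169.1   96.2 -171.4]
lip in [558.5 381.3 565.7 128.1] crate [ 17.1 171.2  18.2 -82.1]
gate hinge edge [537.9 380.5 547.8  35.5] crate [  -3.5  170.9   -1.9 -174.2]
bar [436.6 269.1 439.6 145.1] crate [-107.5   62.  -107.4  -62.1]
gate side far [476.  379.1 483.9  36.4] crate [ -65.4  171.   -65.7 -171.8]
```

Call:
apply_moves(delta_pos=[[0.276,0.18,0],[0.276,0.18,0],[0.276,0.18,0],[0.276,0.18,0],[0.276,0.18,0],[0.276,0.18,0]], dr=[[0,0,-1],[0,0,-1],[0,0,-1],[0,0,-1],[0,0,-1],[0,0,-1]], jaw=[0.7,0.7,0.7,0.7,0.7,0.7])

```text
time: 6.7
tool_pos: [0.4844, 0.04, 0.2456]
tool_rot: [-3.14, 0.002, 0.611]
contact_force: [-0.3, -0.1, -0.2]
opening: 0.0639
grip_force: 0.0
```

Call:
apply_moves(delta_pos=[[0.276,0.18,0],[0.276,0.18,0],[0.276,0.18,0],[0.276,0.18,0],[0.276,0.18,0],[0.276,0.18,0]], dr=[[0,0,-1],[0,0,-1],[0,0,-1],[0,0,-1],[0,0,-1],[0,0,-1]], jaw=[0.7,0.7,0.7,0.7,0.7,0.7])

```text
time: 7.2
tool_pos: [0.594, 0.1099, 0.2461]
tool_rot: [3.141, 0.002, 0.112]
contact_force: [-0.3, 0.0, -1.0]
opening: 0.0647
grip_force: 0.0
```

Call:
apply_moves(delta_pos=[[0,0,-0.267],[0,0,-0.267],[0,0,-0.267],[0,0,-0.267],[0,0,-0.267],[0,0,-0.267]], dr=[[0.046,-0.628,-0.198],[0.046,-0.628,-0.198],[0.046,-0.628,-0.198],[0.046,-0.628,-0.198],[0.046,-0.628,-0.198],[0.046,-0.628,-0.198]], jaw=[0.7,0.7,0.7,0.7,0.7,0.7])

```text
time: 7.7
tool_pos: [0.5928, 0.1091, 0.1399]
tool_rot: [-3.138, -0.31, 0.009]
contact_force: [0.3, -0.5, 0.5]
opening: 0.0643
grip_force: 0.0
```

```bash
python3 -c "
from h import *
s=telemetry.observe();print(s['tool_pos'],s['tool_rot'],s['qpos'],s['contact_force'])
from scipy.spatial.transform import Rotation as R
print(R.from_euler('xyz',s['tool_rot']).as_matrix())"
```

```text
[0.59284653 0.10912874 0.13990228] [-3.13771258 -0.31003313  0.00853963] [ 0.06147988  0.41866238  1.71729658 -0.01913964  0.69590223  1.63590412] [ 0.27940094 -0.51196113  0.45853494]
[[ 0.95228874  0.00972319  0.30504363]
 [ 0.00813239 -0.9999459   0.00648523]
 [ 0.30509019 -0.00369508 -0.95231629]]
```

Call:
apply_moves(delta_pos=[[0.0645,-0.002,-0.191],[0.0645,-0.002,-0.191],[0.0645,-0.002,-0.191],[0.0645,-0.002,-0.191],[0.0645,-0.002,-0.191]], dr=[[0,0,0],[0,0,0],[0,0,0],[0,0,0],[0,0,0]], jaw=[0.7,0.7,0.7,0.7,0.7])

```text
time: 8.12
tool_pos: [0.6232, 0.1089, 0.0666]
tool_rot: [-3.136, -0.319, 0.006]
contact_force: [0.4, -0.3, 0.2]
opening: 0.0642
grip_force: 0.0
```

Call:
apply_moves(delta_pos=[[0,0,0],[0,0,0],[0,0,0],[0,0,0],[0,0,0],[0,0,0]], dr=[[0,0,0],[0,0,0],[0,0,0],[0,0,0],[0,0,0],[0,0,0]], jaw=[0.1,0.1,0.1,0.1,0.1,0.1], force=30)

```text
time: 8.62
tool_pos: [0.6214, 0.1091, 0.0649]
tool_rot: [-3.136, -0.317, 0.005]
contact_force: [-4.5, -1.0, 7.7]
opening: 0.0399
grip_force: 29.9
```

Call:
apply_moves(delta_pos=[[-0.03,0,0.08],[-0.06,0,0.16],[-0.09,0,0.26],[-0.09,0,0.36],[-0.09,0,0.36],[-0.09,0,0.36]], dr=[[0,0,0],[0,0,0],[0,0,0],[0,0,0],[0,0,0],[0,0,0]], jaw=[0.1,0.1,0.1,0.1,0.1,0.1])

```text
time: 9.12
tool_pos: [0.5861, 0.1092, 0.2105]
tool_rot: [-3.136, -0.321, 0.005]
contact_force: [-0.2, 0.6, -2.0]
opening: 0.0403
grip_force: 30.0
```

Run:
```python
from h import *
np.set_printoptions(precision=3,suppress=True)
snap('top','m1.png',(265,145,385,240)); im=cv2.imread('pics/raw_m1.png')
print(panes(im,225))
```

```text
[[ 360.901  211.945  445.    -336.117  120.515   46.209    0.152]
 [ 324.856  212.815  445.909 -210.047  119.763   47.771   -0.212]
 [ 288.778  210.841  456.552  -84.78   120.433   48.145    0.054]
 [ 323.229  171.341  591.148 -210.388   75.839   27.303    0.401]
 [ 289.874  170.197  598.718  -93.547  119.301   48.887   -0.181]
 [ 359.65   172.467  583.498 -338.549  138.133   74.042    0.005]]
```

View pics/m1.png

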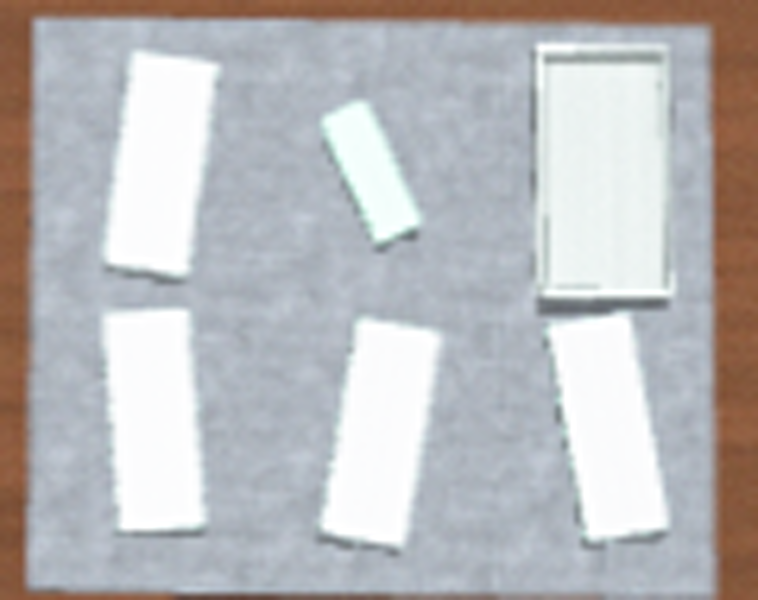

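Call:
apply_moves(delta_pos=[[0,-0.56,0],[0,-0.56,0],[0,-0.56,0],[0,-0.56,0],[0,-0.56,0],[0,-0.56,0],[0,-0.56,0],[0,-0.56,0]], dr=[[-0.006,0.64,0],[-0.006,0.64,0],[-0.006,0.64,0],[-0.006,0.64,0],[-0.006,0.64,0],[-0.006,0.64,0],[-0.006,0.64,0],[-0.006,0.64,0]], jaw=[0.1,0.1,0.1,0.1,0.1,0.1,0.1,0.1])

```text
time: 9.83
tool_pos: [0.5841, -0.1155, 0.2049]
tool_rot: [-3.136, 0.009, 0.002]
contact_force: [-0.6, 0.6, -1.2]
opening: 0.0401
grip_force: 30.0
```

Call:
apply_moves(delta_pos=[[0,-0.56,0],[0,-0.56,0],[0,-0.56,0],[0,-0.56,0],[0,-0.56,0],[0,-0.56,0],[0,-0.56,0],[0,-0.56,0]], dr=[[0,0,0],[0,0,0],[0,0,0],[0,0,0],[0,0,0],[0,0,0],[0,0,0],[0,0,0]], jaw=[0.1,0.1,0.1,0.1,0.1,0.1,0.1,0.1])

```text
time: 10.5
tool_pos: [0.5851, -0.3378, 0.2057]
tool_rot: [-3.135, 0.007, 0.005]
contact_force: [-0.2, 0.0, -1.0]
opening: 0.0395
grip_force: 30.0
```

Run:
```python
from h import *
c=lambda x,y:(265+x/6.316-.5,145+y/6.316-.5)
w=pix2w('top',[c(*q) for q in [(537,46),(668,45),(673,297),(539,303)]],.015)[:,:2]*1000
print(w,w.mean(0),np.arctan2(*(w[0]-w[3])[::-1]),np.arctan2(*(w[1]-w[2])[::-1]))
s=telemetry.observe();print(s['tool_pos'],s['tool_rot'],s['opening'],s['grip_force'],s['contact_force'])
```

```text
[[ 657.17810489 -305.53427234]
 [ 655.71902046 -379.06490668]
 [ 514.88512188 -374.28153836]
 [ 513.8221378  -299.63056236]] [ 585.40109626 -339.62781993] -0.04115891361115953 -0.0339515577420667
[ 0.58507894 -0.33775556  0.20572113] [-3.13506319  0.0072174   0.00490691] 0.03953924386601258 29.98136669397354 [-0.17106383  0.04248409 -1.00349585]
```

Call:
apply_moves(delta_pos=[[0.006,-0.005,-0.43],[0.006,-0.005,-0.43],[0.006,-0.005,-0.43],[0.006,-0.005,-0.43],[0.006,-0.005,-0.43],[0.006,-0.005,-0.46],[0.006,-0.005,-0.46],[0.006,-0.005,-0.46]], dr=[[0,0,-0.084],[0,0,-0.084],[0,0,-0.084],[0,0,-0.084],[0,0,-0.084],[0,0,-0.084],[0,0,-0.084],[0,0,-0.084]], jaw=[0.1,0.1,0.1,0.1,0.1,0.1,0.1,0.1])

```text
time: 11.17
tool_pos: [0.5889, -0.3409, 0.0257]
tool_rot: [-3.139, 0.003, -0.036]
contact_force: [-0.2, -0.4, -0.8]
opening: 0.0396
grip_force: 30.0
```

Call:
apply_moves(delta_pos=[[0,0,-0.006],[0,0,-0.006],[0,0,-0.006],[0,0,-0.006]], dr=[[0,0,0],[0,0,0],[0,0,0],[0,0,0]], jaw=[0.1,0.1,0.1,0.1])

```text
time: 11.5
tool_pos: [0.5878, -0.3413, 0.022]
tool_rot: [-3.138, 0.004, -0.037]
contact_force: [0.3, 0.4, -0.1]
opening: 0.0397
grip_force: 30.0
```

Call:
apply_moves(delta_pos=[[0,0,-0.005],[0,0,-0.005],[0,0,-0.005],[0,0,-0.005],[0,0,-0.005],[0,0,0.1],[0,0,0.2],[0,0,0.2]], dr=[[0,0,0],[0,0,0],[0,0,0],[0,0,0],[0,0,0],[0,0,0],[0,0,0],[0,0,0]], jaw=[0.1,0.56,0.56,0.56,0.56,0.56,0.7,0.7])

```text
time: 12.17
tool_pos: [0.591, -0.3436, 0.1097]
tool_rot: [3.138, -0.006, -0.037]
contact_force: [1.6, -1.6, 1.4]
opening: 0.0603
grip_force: 0.0
```

Call:
apply_moves(delta_pos=[[-0.3575,0.0125,0],[-0.3575,0.0125,0],[-0.3575,0.0125,0],[-0.3575,0.0125,0],[-0.3575,0.0125,0],[-0.3575,0.0125,0]], dr=[[0,0,0.376],[0,0,0.376],[0,0,0.376],[0,0,0.376],[0,0,0.376],[0,0,0.376]], jaw=[0.7,0.7,0.7,0.7,0.7,0.7])

```text
time: 12.67
tool_pos: [0.4441, -0.3365, 0.1015]
tool_rot: [-3.138, 0.005, 0.149]
contact_force: [0.5, 0.2, 0.2]
opening: 0.0643
grip_force: 0.0
```

Run:
```python
from h import *
np.set_printoptions(precision=4,suppress=True)
s=telemetry.observe();print(s['tool_pos'],s['tool_rot'],s['opening'],s['contact_force'])
snap('side','s2.png',(230,210,330,310))
```

```text
[ 0.4441 -0.3365  0.1015] [-3.1383  0.0045  0.1492] 0.06428337401643029 [0.5416 0.1729 0.2322]
```

View pics/s2.png

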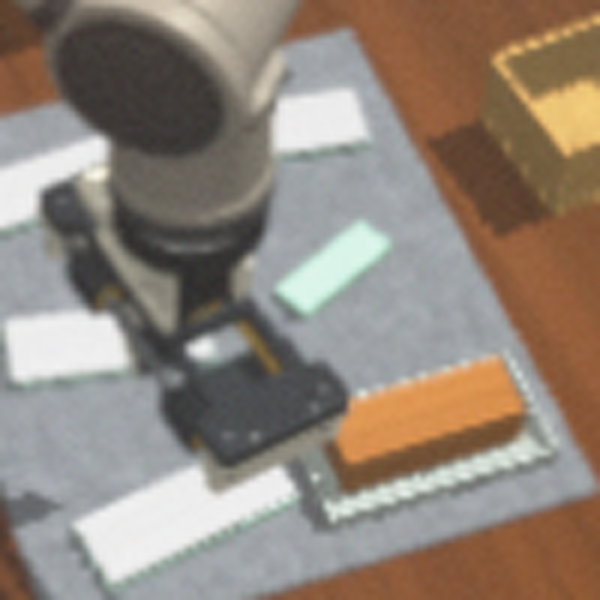

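The block is flat in the tray, around (430,420), and the gripper straddles the first pane. I'll pick it up.

Call:
apply_moves(delta_pos=[[0,0,-0.237],[0,0,-0.237],[0,0,-0.237],[0,0,-0.237],[0,0,-0.237]], dr=[[0,0,0],[0,0,0],[0,0,0],[0,0,0],[0,0,0]], jaw=[0.7,0.7,0.7,0.7,0.7])

```text
time: 13.13
tool_pos: [0.4455, -0.3359, 0.0059]
tool_rot: [-3.137, 0.006, 0.152]
contact_force: [-0.2, -1.4, 0.4]
opening: 0.0642
grip_force: 0.0
```

Call:
apply_moves(delta_pos=[[0,0,0],[0,0,0],[0,0,0],[0,0,0],[0,0,0],[0,0,0]], dr=[[0,0,0],[0,0,0],[0,0,0],[0,0,0],[0,0,0],[0,0,0]], jaw=[0.1,0.1,0.1,0.1,0.1,0.1], force=35)

```text
time: 13.63
tool_pos: [0.4448, -0.3361, 0.0065]
tool_rot: [-3.138, 0.005, 0.151]
contact_force: [1.8, 1.1, 1.0]
opening: 0.0454
grip_force: 35.0
```

Call:
apply_moves(delta_pos=[[0,0,0.02],[0,0,0.08],[0,0,0.18],[0,0,0.28],[0,0,0.38],[0,0,0.46],[0,0,0.46]], dr=[[0,0,0],[0,0,0],[0,0,0],[0,0,0],[0,0,0],[0,0,0],[0,0,0]], jaw=[0.1,0.1,0.1,0.1,0.1,0.1,0.1])

```text
time: 14.22
tool_pos: [0.4467, -0.3382, 0.198]
tool_rot: [3.135, -0.002, 0.151]
contact_force: [0.7, -1.1, -0.5]
opening: 0.045
grip_force: 35.0
```

Call:
apply_moves(delta_pos=[[0.134,0.554,0],[0.134,0.554,0],[0.134,0.554,0],[0.134,0.554,0],[0.134,0.554,0],[0.134,0.554,0],[0.134,0.554,0]], dr=[[0,0,-0.254],[0,0,-0.254],[0,0,-0.254],[0,0,-0.254],[0,0,-0.254],[0,0,-0.254],[0,0,-0.254]], jaw=[0.1,0.1,0.1,0.1,0.1,0.1,0.1])

```text
time: 14.8
tool_pos: [0.4981, -0.11, 0.1901]
tool_rot: [-3.136, 0.006, 0.028]
contact_force: [0.0, 0.1, -1.9]
opening: 0.0452
grip_force: 35.0
```

Call:
apply_moves(delta_pos=[[0.134,0.554,0],[0.134,0.554,0],[0.134,0.554,0],[0.134,0.554,0],[0.134,0.554,0],[0.134,0.554,0],[0.134,0.554,0]], dr=[[0.015,-0.628,0],[0.015,-0.628,0],[0.015,-0.628,0],[0.015,-0.628,0],[0.015,-0.628,0],[0.015,-0.628,0],[0.015,-0.628,0]], jaw=[0.1,0.1,0.1,0.1,0.1,0.1,0.1])

```text
time: 15.38
tool_pos: [0.5518, 0.1103, 0.1901]
tool_rot: [-3.137, -0.309, 0.028]
contact_force: [-1.0, -0.5, -0.1]
opening: 0.0456
grip_force: 35.0
```

Call:
apply_moves(delta_pos=[[0.134,0.554,0],[0.134,0.554,0],[0.134,0.554,0],[0.134,0.554,0],[0.134,0.554,0],[0.134,0.554,0],[0.134,0.554,0],[0.134,0.554,0]], dr=[[0,0,0],[0,0,0],[0,0,0],[0,0,0],[0,0,0],[0,0,0],[0,0,0],[0,0,0]], jaw=[0.1,0.1,0.1,0.1,0.1,0.1,0.1,0.1])

```text
time: 16.05
tool_pos: [0.6051, 0.3283, 0.189]
tool_rot: [-3.139, -0.307, 0.025]
contact_force: [-0.8, -0.7, -0.9]
opening: 0.0453
grip_force: 35.0
```

```bash
cat >> h.py <<'E'
from scipy.spatial.transform import Rotation as Rn
T=.024; OC=np.array([.5455,.2097,0]); C=Rn.from_euler('z',T); S=C*Rn.from_euler('y',-np.radians(18)); RO=OC+C.apply([.022,0,.035])
def rest(x,y,z): return RO+S.apply(np.array([x,y,z])/1000)
def st():
    ps=[];
    s=telemetry.observe(); p=s['tool_pos']; R=Rn.from_euler('xyz',s['tool_rot'])
    Rt=S*Rn.from_euler('x',np.pi)
    print('pos',p,'restcoords',S.inv().apply(p-RO)*1000,'rotvec to rest share',(Rt*R.inv()).as_rotvec()/.5,'open',s['opening'],'grip',s['grip_force'],'F',s['contact_force'])
    return p
def go(tgt,p): print('share',(np.array(tgt)-p)/.4)
E
python3 - <<'E'
from h import *
np.set_printoptions(precision=4,suppress=True)
p=st(); go(rest(64,117,40),p); go(rest(64,117,8),p)
snap('top','t2.png'); print(panes(cv2.imread('pics/raw_t2.png'),225)[:,2:])
E
```

```text
pos [0.6051 0.3283 0.189 ] restcoords [ 86.0554 117.0947 133.9572] rotvec to rest share [-0.0045 -0.0147 -0.0038] open 0.04528630786727226 grip 34.98177945613861 F [-0.8361 -0.6812 -0.895 ]
share [ 0.0201  0.0002 -0.2404]
share [ 0.0449  0.0008 -0.3165]
[[ 445.9568 -210.111   119.7633   47.7707   -0.2107]
 [ 456.4212  -85.0119  120.7003   48.145     0.0563]
 [ 591.215  -210.4479   75.8387   27.478     0.4002]
 [ 584.3469 -349.6437  127.4213   49.2522    0.0503]
 [ 598.9028  -93.6324  119.1861   49.0775   -0.1857]
 [ 592.5527 -314.8079  139.4291   67.5361   -0.1473]]
```

Call:
apply_moves(delta_pos=[[0.02,0,-0.24],[0.02,0,-0.24],[0.02,0,-0.24],[0.0449,0.001,-0.3165],[0.0449,0.001,-0.3165],[0.0449,0.001,-0.3165]], dr=[[-0.004,-0.015,-0.004],[-0.004,-0.015,-0.004],[-0.004,-0.015,-0.004],[-0.004,-0.015,-0.004],[-0.004,-0.015,-0.004],[-0.004,-0.015,-0.004]], jaw=[0.1,0.1,0.1,0.1,0.1,0.1])

```text
time: 16.6
tool_pos: [0.6227, 0.3266, 0.062]
tool_rot: [3.141, -0.312, 0.021]
contact_force: [-0.2, 0.2, -0.2]
opening: 0.045
grip_force: 35.0
```

Run:
```python
from h import *
np.set_printoptions(precision=4,suppress=True)
st()
```

```text
pos [0.6227 0.3266 0.062 ] restcoords [ 63.4664 114.9926   7.7931] rotvec to rest share [ 0.0005 -0.0035  0.0067] open 0.0450225493505134 grip 34.99272644519806 F [-0.2429  0.1581 -0.1628]
```

Call:
apply_moves(delta_pos=[[0.0015,0,-0.005],[0.0031,0,-0.0095],[0.0039,0,-0.0119],[0.0039,0,-0.0119]], dr=[[0,0,0],[0,0,0],[0,0,0],[0,0,0]], jaw=[0.1,0.1,0.1,0.1])

```text
time: 16.93
tool_pos: [0.625, 0.3293, 0.06]
tool_rot: [-3.139, -0.318, 0.022]
contact_force: [-0.4, -0.9, -0.9]
opening: 0.0451
grip_force: 35.0
```

Call:
apply_moves(delta_pos=[[-0.004,0,-0.0013],[-0.007,0,-0.0023],[-0.0095,0,-0.0031],[-0.0095,0,-0.0031]], dr=[[0,0,0],[0,0,0],[0,0,0],[0,0,0]], jaw=[0.1,0.1,0.1,0.1])

```text
time: 17.27
tool_pos: [0.6205, 0.3294, 0.0575]
tool_rot: [-3.14, -0.316, 0.023]
contact_force: [-0.1, 0.1, -0.8]
opening: 0.0455
grip_force: 35.0
```

Run:
```python
from h import *
np.set_printoptions(precision=4,suppress=True)
st()
```

```text
pos [0.6205 0.3294 0.0575] restcoords [ 60.1165 117.8373   4.1458] rotvec to rest share [-0.0034  0.0034  0.0011] open 0.04549033667381333 grip 34.992713928222656 F [-0.1168  0.1286 -0.7563]
```

Call:
apply_moves(delta_pos=[[0.0012,0,-0.0036],[0.0023,0,-0.0071],[0.0023,0,-0.0071]], dr=[[0,0,0],[0,0,0],[0,0,0]], jaw=[0.1,0.1,0.1])

```text
time: 17.52
tool_pos: [0.6215, 0.3295, 0.0562]
tool_rot: [-3.14, -0.316, 0.023]
contact_force: [-7.7, -1.2, 10.7]
opening: 0.0455
grip_force: 35.0
```

Call:
apply_moves(delta_pos=[[-0.005,0,-0.0016],[-0.0095,0,-0.0031],[-0.0095,0,-0.0031]], dr=[[0,0,0],[0,0,0],[0,0,0]], jaw=[0.1,0.1,0.1])

```text
time: 17.77
tool_pos: [0.6198, 0.3298, 0.0558]
tool_rot: [-3.138, -0.321, 0.023]
contact_force: [-0.2, -0.3, 6.7]
opening: 0.0454
grip_force: 35.0
```

Run:
```python
from h import *
np.set_printoptions(precision=4,suppress=True)
st()
```

```text
pos [0.6198 0.3298 0.0558] restcoords [ 58.8931 118.3254   2.6852] rotvec to rest share [-0.0069  0.0139  0.0006] open 0.04535152470703773 grip 34.9906861782074 F [-0.168  -0.3484  6.708 ]
```

Call:
apply_moves(delta_pos=[[-0.005,0,-0.0016],[-0.0095,0,-0.0031],[-0.0095,0,-0.0031]], dr=[[0,0,0],[0,0,0],[0,0,0]], jaw=[0.1,0.1,0.1])

```text
time: 18.02
tool_pos: [0.6187, 0.3301, 0.0557]
tool_rot: [-3.137, -0.327, 0.023]
contact_force: [9.3, -1.1, 3.3]
opening: 0.0455
grip_force: 35.0
```

Run:
```python
from h import *
np.set_printoptions(precision=4,suppress=True)
st()
```

```text
pos [0.6187 0.3301 0.0557] restcoords [ 57.8617 118.6262   2.9891] rotvec to rest share [-0.0098  0.0252 -0.0011] open 0.045492366332690624 grip 34.98444736003876 F [ 9.3438 -1.0588  3.3441]
```

Call:
apply_moves(delta_pos=[[0.005,0,0.002],[0.005,0,0.002],[0.005,0,0.002],[0.005,0,0.002],[-0.02,0,0.07],[-0.041,0,0.15],[-0.041,0,0.25],[-0.041,0,0.36]], dr=[[0,0,0],[0,0,0],[0,0,0],[0,0,0],[0,0,0],[0,0,0],[0,0,0],[0,0,0]], jaw=[0.1,0.58,0.58,0.58,0.58,0.58,0.58,0.58])

```text
time: 18.68
tool_pos: [0.5961, 0.329, 0.1935]
tool_rot: [-3.141, -0.312, 0.024]
contact_force: [1.4, 0.9, 0.4]
opening: 0.0533
grip_force: 0.0
```

Call:
apply_moves(delta_pos=[[-0.175,-0.675,0],[-0.175,-0.675,0],[-0.175,-0.675,0],[-0.175,-0.675,0],[-0.175,-0.675,0],[-0.175,-0.675,0],[-0.175,-0.675,0],[-0.175,-0.675,0]], dr=[[-0.015,0.628,0],[-0.015,0.628,0],[-0.015,0.628,0],[-0.015,0.628,0],[-0.015,0.628,0],[-0.015,0.628,0],[-0.015,0.628,0],[-0.015,0.628,0]], jaw=[0.7,0.7,0.7,0.7,0.7,0.7,0.7,0.7])

```text
time: 19.35
tool_pos: [0.5262, 0.0547, 0.1935]
tool_rot: [3.141, 0.0, 0.018]
contact_force: [0.3, -0.2, -0.5]
opening: 0.0643
grip_force: 0.0
```

Run:
```python
from h import *
np.set_printoptions(precision=4,suppress=True)
s=telemetry.observe(); print(s['tool_pos'],s['tool_rot'],s['contact_force'])
snap('top','t3.png',(135,120,385,245)); print(panes(cv2.imread('pics/raw_t3.png'),225)[:,2:])
```

```text
[0.5262 0.0547 0.1935] [3.1414 0.0002 0.0181] [ 0.2792 -0.2138 -0.5186]
[[ 445.9005 -210.0844  119.5208   47.7707   -0.2144]
 [ 456.6831  -84.671   120.4335   47.2453    0.0505]
 [ 591.215  -210.4479   75.8387   27.478     0.4002]
 [ 583.9674 -349.4348  127.4213   49.1669    0.0504]
 [ 598.6381  -93.5031  118.5728   48.2726   -0.1776]
 [ 592.6163 -315.0478  139.4291   67.5361   -0.1463]]
```

View pics/t3.png

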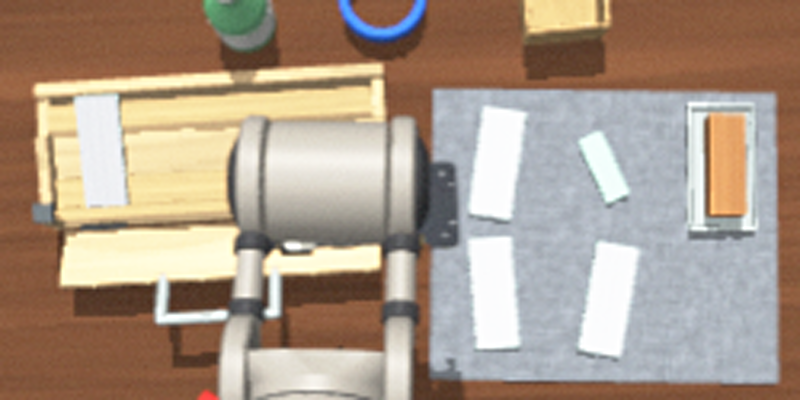

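Call:
apply_moves(delta_pos=[[-0.2,-0.662,-0.1],[-0.2,-0.662,-0.1],[-0.2,-0.662,-0.1],[-0.2,-0.662,-0.1],[-0.2,-0.662,-0.1],[-0.2,-0.662,-0.1],[-0.2,-0.662,-0.25],[-0.2,-0.662,-0.25]], dr=[[0,0,-0.462],[0,0,-0.462],[0,0,-0.462],[0,0,-0.462],[0,0,-0.462],[0,0,-0.462],[0,0,-0.462],[0,0,-0.462]], jaw=[0.7,0.7,0.7,0.7,0.7,0.7,0.7,0.7])

```text
time: 20.07
tool_pos: [0.4477, -0.2072, 0.0927]
tool_rot: [-3.141, -0.003, -0.21]
contact_force: [0.1, 0.4, 0.3]
opening: 0.0644
grip_force: 0.0
```

Run:
```python
from h import *
np.set_printoptions(precision=4,suppress=True)
for i in range(4):
    s=telemetry.observe(); print(s['tool_pos'],s['tool_rot'],s['contact_force']); eyes.read_camera('side')
```

```text
[ 0.4477 -0.2072  0.0927] [-3.1406 -0.0033 -0.2103] [0.0629 0.3887 0.2855]
[ 0.4448 -0.2063  0.0879] [-3.1377  0.0054 -0.2105] [-2.927  -0.1665 -3.9383]
[ 0.4455 -0.2049  0.0901] [-3.1369  0.0057 -0.2105] [0.2651 1.1787 0.2014]
[ 0.447  -0.2046  0.0923] [-3.138   0.0024 -0.2094] [ 0.0334  0.471  -0.2716]
```

Call:
apply_moves(delta_pos=[[0,-0.011,-0.15],[0,-0.011,-0.21],[0,-0.011,-0.21],[0,-0.011,-0.21],[0,-0.011,-0.21]], dr=[[0,0,0],[0,0,0],[0,0,0],[0,0,0],[0,0,0]], jaw=[0.7,0.7,0.7,0.7,0.7])

```text
time: 20.68
tool_pos: [0.4497, -0.21, 0.0124]
tool_rot: [-3.141, -0.005, -0.207]
contact_force: [1.2, -0.6, 1.5]
opening: 0.0647
grip_force: 0.0
```

Call:
apply_moves(delta_pos=[[0,0,0],[0,0,0],[0,0,0],[0,0,0],[0,0,0],[0,0,0]], dr=[[0,0,0],[0,0,0],[0,0,0],[0,0,0],[0,0,0],[0,0,0]], jaw=[0.1,0.1,0.1,0.1,0.1,0.1], force=35)

```text
time: 21.18
tool_pos: [0.4488, -0.2107, 0.0113]
tool_rot: [-3.141, -0.005, -0.209]
contact_force: [-0.8, -0.0, 8.2]
opening: 0.0289
grip_force: 3.8
```

Call:
apply_moves(delta_pos=[[0,0,0.02],[0,0,0.08],[0,0,0.18],[0,0,0.28],[0,0,0.38],[0,0,0.46],[0,0,0.46]], dr=[[0,0,0],[0,0,0],[0,0,0],[0,0,0],[0,0,0],[0,0,0],[0,0,0]], jaw=[0.1,0.1,0.1,0.1,0.1,0.1,0.1])

```text
time: 21.77
tool_pos: [0.4506, -0.2117, 0.2012]
tool_rot: [3.138, -0.014, -0.208]
contact_force: [1.1, -0.5, 0.7]
opening: 0.0092
grip_force: 0.0
```

Call:
apply_moves(delta_pos=[[0,0.6,0],[0,0.6,0],[0,0.6,0],[0,0.6,0],[0,0.6,0],[0,0.6,0],[0,0.6,0]], dr=[[0,0,0],[0,0,0],[0,0,0],[0,0,0],[0,0,0],[0,0,0],[0,0,0]], jaw=[0.7,0.7,0.7,0.7,0.7,0.7,0.7])

```text
time: 22.35
tool_pos: [0.4467, 0.0349, 0.194]
tool_rot: [-3.138, -0.001, -0.204]
contact_force: [-1.1, 0.9, 0.5]
opening: 0.0515
grip_force: 0.0
```

```bash
cat >> h.py <<'E'
def obs(n=4):
    a=[]
    for i in range(n):
        s=telemetry.observe(); a.append(np.r_[s['tool_pos'],s['tool_rot']%(2*np.pi)]); eyes.read_camera('top')
    a=np.array(a[1:]); m=a.mean(0); print('settled',m[:3],(m[3:]+np.pi)%(2*np.pi)-np.pi,'sd',a[:,:3].std(0)); return m
E
python3 - <<'E'
from h import *
np.set_printoptions(precision=4,suppress=True)
obs()
snap('top','t4.png'); print(panes(cv2.imread('pics/raw_t4.png'),225)[:,2:])
E
```

```text
settled [0.4474 0.0313 0.1939] [-3.1402 -0.0018 -0.2054] sd [0.0002 0.0011 0.    ]
[[ 446.1152 -210.0427  119.7633   47.7707   -0.2106]
 [ 460.5788  -88.9529  120.8417   46.8491    0.1171]
 [ 591.215  -210.4479   75.8387   27.478     0.4002]
 [ 584.1144 -349.4427  127.4121   49.2522    0.0474]
 [ 598.862   -93.5982  118.7693   48.8872   -0.186 ]
 [ 592.5294 -314.8385  139.4291   67.5361   -0.1469]]
```

Call:
apply_moves(delta_pos=[[-0.003,-0.603,-0.1],[-0.003,-0.603,-0.1],[-0.003,-0.603,-0.2],[-0.003,-0.603,-0.26],[-0.003,-0.603,-0.26],[-0.003,-0.603,-0.26],[-0.003,-0.603,-0.26],[-0.003,-0.603,-0.26]], dr=[[0,0,-0.011],[0,0,-0.011],[0,0,-0.011],[0,0,-0.011],[0,0,-0.011],[0,0,-0.011],[0,0,-0.011],[0,0,-0.011]], jaw=[0.7,0.7,0.7,0.7,0.7,0.7,0.7,0.7])

```text
time: 23.27
tool_pos: [0.445, -0.2146, 0.0877]
tool_rot: [-3.139, 0.001, -0.22]
contact_force: [-0.3, -0.3, -0.3]
opening: 0.0644
grip_force: 0.0
```

Call:
apply_moves(delta_pos=[[0,0,-0.1],[0,0,-0.19],[0,0,-0.205],[0,0,-0.205],[0,0,-0.205],[0,0,-0.205]], dr=[[0,0,0],[0,0,0],[0,0,0],[0,0,0],[0,0,0],[0,0,0]], jaw=[0.7,0.7,0.7,0.7,0.7,0.7])

```text
time: 23.77
tool_pos: [0.448, -0.2116, 0.01]
tool_rot: [-3.141, -0.005, -0.214]
contact_force: [0.0, 0.2, 0.1]
opening: 0.0646
grip_force: 0.0
```

Run:
```python
from h import *
np.set_printoptions(precision=4,suppress=True)
obs()
```

```text
settled [ 0.4479 -0.2117  0.0099] [-3.1415 -0.0055 -0.2136] sd [0.0001 0.0001 0.0002]
```

Call:
apply_moves(delta_pos=[[-0.005,0.004,-0.011],[-0.005,0.004,-0.011],[-0.005,0.004,-0.011]], dr=[[0,0.01,0],[0,0.01,0],[0,0.01,0]], jaw=[0.7,0.7,0.7])

```text
time: 24.22
tool_pos: [0.4444, -0.2093, 0.0034]
tool_rot: [-3.141, 0.003, -0.214]
contact_force: [-0.5, -0.0, 0.8]
opening: 0.0641
grip_force: 0.0
```

Call:
apply_moves(delta_pos=[[0,0,0],[0,0,0],[0,0,0],[0,0,0],[0,0,0],[0,0,0]], dr=[[0,0,0],[0,0,0],[0,0,0],[0,0,0],[0,0,0],[0,0,0]], jaw=[0.1,0.1,0.1,0.1,0.1,0.1], force=35)

```text
time: 24.72
tool_pos: [0.4447, -0.2096, 0.0035]
tool_rot: [-3.141, 0.003, -0.214]
contact_force: [0.3, 0.3, -0.1]
opening: 0.0454
grip_force: 35.0
```

Call:
apply_moves(delta_pos=[[0,0,0.02],[0,0,0.08],[0,0,0.18],[0,0,0.28],[0,0,0.38],[0,0,0.46],[0,0,0.46]], dr=[[0,0,0],[0,0,0],[0,0,0],[0,0,0],[0,0,0],[0,0,0],[0,0,0]], jaw=[0.1,0.1,0.1,0.1,0.1,0.1,0.1])

```text
time: 25.3
tool_pos: [0.4474, -0.2113, 0.1947]
tool_rot: [3.137, -0.009, -0.214]
contact_force: [0.9, -0.9, -1.1]
opening: 0.0454
grip_force: 35.0
```

Call:
apply_moves(delta_pos=[[0.21,0.576,0],[0.21,0.576,0],[0.21,0.576,0],[0.21,0.576,0],[0.21,0.576,0],[0.21,0.576,0],[0.21,0.576,0],[0.21,0.576,0]], dr=[[0,0,0.476],[0,0,0.476],[0,0,0.476],[0,0,0.476],[0,0,0.476],[0,0,0.476],[0,0,0.476],[0,0,0.476]], jaw=[0.1,0.1,0.1,0.1,0.1,0.1,0.1,0.1])

```text
time: 25.97
tool_pos: [0.5284, 0.0228, 0.1871]
tool_rot: [-3.141, 0.004, 0.028]
contact_force: [-0.3, 0.5, -1.2]
opening: 0.0453
grip_force: 35.0
```

Call:
apply_moves(delta_pos=[[0.21,0.576,0],[0.21,0.576,0],[0.21,0.576,0],[0.21,0.576,0],[0.21,0.576,0],[0.21,0.576,0],[0.21,0.576,0],[0.21,0.576,0]], dr=[[0.015,-0.628,0],[0.015,-0.628,0],[0.015,-0.628,0],[0.015,-0.628,0],[0.015,-0.628,0],[0.015,-0.628,0],[0.015,-0.628,0],[0.015,-0.628,0]], jaw=[0.1,0.1,0.1,0.1,0.1,0.1,0.1,0.1])

```text
time: 26.63
tool_pos: [0.6125, 0.2515, 0.1865]
tool_rot: [3.141, -0.31, 0.026]
contact_force: [0.6, 0.2, -0.8]
opening: 0.0457
grip_force: 35.0
```

Run:
```python
from h import *
np.set_printoptions(precision=4,suppress=True)
m=obs(); st(); go(rest(64,39,40),m[:3]); go(rest(64,39,8),m[:3])
snap('top','t5.png'); print(panes(cv2.imread('pics/raw_t5.png'),225)[:,2:])
```

```text
settled [0.6123 0.2496 0.1869] [ 3.1408 -0.3096  0.0233] sd [0.0001 0.0004 0.0002]
pos [0.6125 0.2492 0.1874] restcoords [ 90.7578  37.8805 130.7694] rotvec to rest share [ 0.0006 -0.0073  0.0041] open 0.045149238724984816 grip 34.999714493751526 F [ 1.0701 -0.1775 -0.9544]
share [ 0.007   0.0019 -0.2351]
share [ 0.0317  0.0025 -0.3112]
[[ 456.3494  -84.9673  120.7003   48.145     0.0547]
 [ 591.215  -210.4479   75.8387   27.478     0.4002]
 [ 585.1079 -349.9823  127.4213   49.2522    0.0345]
 [ 598.6682  -93.5103  120.4591   49.1691   -0.1793]
 [ 592.7446 -314.8624  139.4291   67.5361   -0.1476]]
```

Call:
apply_moves(delta_pos=[[0.007,0.002,-0.235],[0.007,0.002,-0.235],[0.007,0.002,-0.235],[0.0317,0.0025,-0.311],[0.0317,0.0025,-0.311],[0.034,0.0025,-0.318],[0.0363,0.0025,-0.325],[0.0363,0.0025,-0.325]], dr=[[0,-0.007,0.004],[0,-0.007,0.004],[0,-0.007,0.004],[0,-0.007,0.004],[0,-0.007,0.004],[0,-0.007,0.004],[0,-0.007,0.004],[0,-0.007,0.004]], jaw=[0.1,0.1,0.1,0.1,0.1,0.1,0.1,0.1])

```text
time: 27.55
tool_pos: [0.6281, 0.2523, 0.0595]
tool_rot: [-3.141, -0.317, 0.026]
contact_force: [0.6, 1.4, -1.1]
opening: 0.0453
grip_force: 35.0
```

Run:
```python
from h import *
np.set_printoptions(precision=4,suppress=True)
obs(3); st()
```

```text
settled [0.6279 0.2524 0.0595] [-3.1406 -0.3174  0.0258] sd [0.0001 0.     0.    ]
pos [0.6278 0.2525 0.0593] restcoords [65.7661 40.8159  4.1502] rotvec to rest share [-0.002   0.0059 -0.0046] open 0.04513998735509698 grip 34.99975919723511 F [ 0.2466 -0.0314 -0.836 ]
```

Call:
apply_moves(delta_pos=[[0.002,0,-0.006],[0.0035,0,-0.0107],[0.0035,0,-0.0107]], dr=[[0,0,0],[0,0,0],[0,0,0]], jaw=[0.1,0.1,0.1])

```text
time: 27.95
tool_pos: [0.6287, 0.2526, 0.0563]
tool_rot: [-3.141, -0.317, 0.026]
contact_force: [-10.2, -3.3, 17.9]
opening: 0.0457
grip_force: 35.0
```

Call:
apply_moves(delta_pos=[[-0.005,0,-0.0016],[-0.0095,0,-0.0031],[-0.0119,0,-0.0039],[-0.0119,0,-0.0039]], dr=[[0,0,0],[0,0,0],[0,0,0],[0,0,0]], jaw=[0.1,0.1,0.1,0.1])

```text
time: 28.28
tool_pos: [0.6273, 0.253, 0.0559]
tool_rot: [-3.139, -0.325, 0.026]
contact_force: [2.3, -2.0, 12.3]
opening: 0.0455
grip_force: 35.0
```

Run:
```python
from h import *
np.set_printoptions(precision=4,suppress=True)
st()
```

```text
pos [0.6273 0.253  0.0559] restcoords [64.3459 41.321   1.1076] rotvec to rest share [-0.0053  0.0206 -0.0055] open 0.045470788655878586 grip 35.00225365161896 F [ 2.2859 -2.0079 12.3136]
```

Call:
apply_moves(delta_pos=[[-0.0012,0,0.0036],[-0.0112,0,0.0003],[-0.0212,0,-0.003],[-0.0212,0,-0.003]], dr=[[0,0,0],[0,0,0],[0,0,0],[0,0,0]], jaw=[0.1,0.1,0.1,0.1])

```text
time: 28.62
tool_pos: [0.6203, 0.2529, 0.0542]
tool_rot: [-3.139, -0.328, 0.027]
contact_force: [12.2, -0.9, 3.9]
opening: 0.0452
grip_force: 35.0
```

Run:
```python
from h import *
np.set_printoptions(precision=4,suppress=True)
st()
```

```text
pos [0.6203 0.2529 0.0542] restcoords [57.1339 41.3674  1.6214] rotvec to rest share [-0.0057  0.0268 -0.0069] open 0.04524291470320782 grip 35.00421702861786 F [12.234  -0.926   3.8657]
```

Call:
apply_moves(delta_pos=[[0.01,0,0.003],[0.01,0,0.003],[0.01,0,0.003],[0.01,0,0.003],[-0.016,0,0.07],[-0.041,0,0.15],[-0.041,0,0.25],[-0.041,0,0.36]], dr=[[0,0,0],[0,0,0],[0,0,0],[0,0,0],[0,0,0],[0,0,0],[0,0,0],[0,0,0]], jaw=[0.1,0.58,0.58,0.58,0.58,0.58,0.58,0.58])

```text
time: 29.28
tool_pos: [0.5971, 0.252, 0.1917]
tool_rot: [3.141, -0.31, 0.027]
contact_force: [2.0, 0.5, 0.2]
opening: 0.0531
grip_force: 0.0
```

Call:
apply_moves(delta_pos=[[-0.18,-0.42,0],[-0.18,-0.42,0],[-0.18,-0.42,0],[-0.18,-0.42,0],[-0.18,-0.42,0],[-0.18,-0.42,0],[-0.18,-0.42,0]], dr=[[-0.015,0.628,0.055],[-0.015,0.628,0.055],[-0.015,0.628,0.055],[-0.015,0.628,0.055],[-0.015,0.628,0.055],[-0.015,0.628,0.055],[-0.015,0.628,0.055]], jaw=[0.7,0.7,0.7,0.7,0.7,0.7,0.7])

```text
time: 29.87
tool_pos: [0.5267, 0.0837, 0.1919]
tool_rot: [-3.136, -0.0, 0.051]
contact_force: [0.1, -0.4, -0.8]
opening: 0.0641
grip_force: 0.0
```

Run:
```python
from h import *
np.set_printoptions(precision=4,suppress=True)
m=obs(); go([.4564,-.085,.09],m[:3])
snap('top','t6.png',(135,120,385,245)); print(panes(cv2.imread('pics/raw_t6.png'),225)[:,2:])
```

```text
settled [0.5271 0.085  0.192 ] [-3.136  -0.0008  0.0534] sd [0.0001 0.0003 0.    ]
share [-0.1768 -0.425  -0.2549]
[[ 456.7503  -84.723   120.4335   48.1024    0.0501]
 [ 591.2035 -210.3607   75.5451   28.4774    0.401 ]
 [ 584.089  -349.3675  127.3266   49.1943    0.0523]
 [ 598.707   -93.5677  118.5728   48.2726   -0.1795]
 [ 592.9364 -314.8551  139.4291   67.5361   -0.1486]]
```

View pics/t6.png

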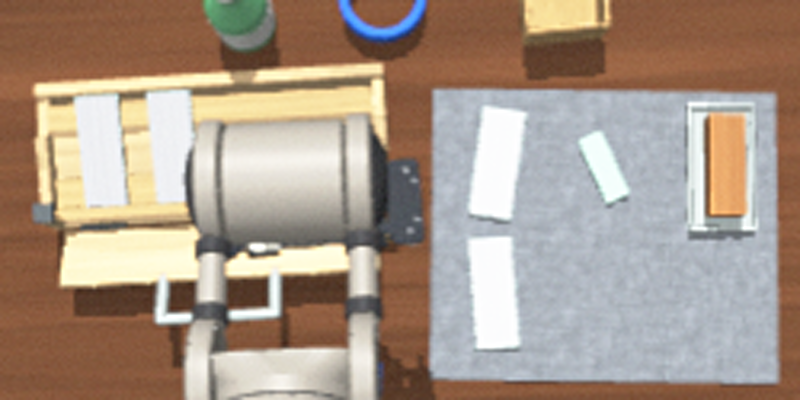

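Call:
apply_moves(delta_pos=[[-0.176,-0.424,0],[-0.176,-0.424,-0.1],[-0.176,-0.424,-0.2],[-0.176,-0.424,-0.255],[-0.176,-0.424,-0.255],[-0.176,-0.424,-0.255],[-0.176,-0.424,-0.255]], dr=[[0,0,0],[0,0,0],[0,0,0],[0,0,0],[0,0,0],[0,0,0],[0,0,0]], jaw=[0.7,0.7,0.7,0.7,0.7,0.7,0.7])

```text
time: 30.7
tool_pos: [0.4549, -0.0858, 0.0881]
tool_rot: [-3.134, 0.004, 0.051]
contact_force: [0.5, 0.2, -0.5]
opening: 0.064
grip_force: 0.0
```

Call:
apply_moves(delta_pos=[[0,0,-0.1],[0,0,-0.19],[0,0,-0.2],[0,0,-0.2],[0,0,-0.2]], dr=[[0,0,0],[0,0,0],[0,0,0],[0,0,0],[0,0,0]], jaw=[0.7,0.7,0.7,0.7,0.7])

```text
time: 31.12
tool_pos: [0.4582, -0.0848, 0.0117]
tool_rot: [-3.137, -0.003, 0.054]
contact_force: [-0.0, -0.7, 0.8]
opening: 0.0642
grip_force: 0.0
```

Run:
```python
from h import *
np.set_printoptions(precision=4,suppress=True)
m=obs(); go([.4566,-.085,.0055],m[:3])
```

```text
settled [ 0.4584 -0.0853  0.0122] [-3.1379 -0.0045  0.054 ] sd [0.0001 0.0001 0.0001]
share [-0.0045  0.0008 -0.0168]
```

Call:
apply_moves(delta_pos=[[-0.004,0,-0.015],[-0.004,0,-0.015],[-0.004,0,-0.015]], dr=[[-0.007,0.008,0],[-0.007,0.008,0],[-0.007,0.008,0]], jaw=[0.7,0.7,0.7])

```text
time: 31.57
tool_pos: [0.4548, -0.0853, 0.0042]
tool_rot: [-3.14, 0.004, 0.053]
contact_force: [0.0, 0.1, 0.3]
opening: 0.0643
grip_force: 0.0
```

Call:
apply_moves(delta_pos=[[0,0,0],[0,0,0],[0,0,0],[0,0,0],[0,0,0],[0,0,0]], dr=[[0,0,0],[0,0,0],[0,0,0],[0,0,0],[0,0,0],[0,0,0]], jaw=[0.1,0.1,0.1,0.1,0.1,0.1], force=35)

```text
time: 32.07
tool_pos: [0.455, -0.0854, 0.0041]
tool_rot: [-3.14, 0.003, 0.053]
contact_force: [-0.8, -1.3, -0.8]
opening: 0.0454
grip_force: 35.0
```

Call:
apply_moves(delta_pos=[[0,0,0.02],[0,0,0.08],[0,0,0.18],[0,0,0.28],[0,0,0.38],[0,0,0.46],[0,0,0.46]], dr=[[0,0,0],[0,0,0],[0,0,0],[0,0,0],[0,0,0],[0,0,0],[0,0,0]], jaw=[0.1,0.1,0.1,0.1,0.1,0.1,0.1])

```text
time: 32.65
tool_pos: [0.458, -0.0863, 0.195]
tool_rot: [3.139, -0.008, 0.053]
contact_force: [2.3, 0.2, -1.2]
opening: 0.0454
grip_force: 35.0
```

Call:
apply_moves(delta_pos=[[0.199,0.3225,0],[0.199,0.3225,0],[0.199,0.3225,0],[0.199,0.3225,0],[0.199,0.3225,0],[0.199,0.3225,0]], dr=[[0,0,-0.058],[0,0,-0.058],[0,0,-0.058],[0,0,-0.058],[0,0,-0.058],[0,0,-0.058]], jaw=[0.1,0.1,0.1,0.1,0.1,0.1])

```text
time: 33.15
tool_pos: [0.5342, 0.0449, 0.1873]
tool_rot: [-3.14, 0.005, 0.027]
contact_force: [-1.1, -1.3, -0.9]
opening: 0.0454
grip_force: 35.0
```

Call:
apply_moves(delta_pos=[[0.199,0.3225,0],[0.199,0.3225,0],[0.199,0.3225,0],[0.199,0.3225,0],[0.199,0.3225,0],[0.199,0.3225,0],[0.199,0.3225,0],[0.199,0.3225,0]], dr=[[0.015,-0.628,0],[0.015,-0.628,0],[0.015,-0.628,0],[0.015,-0.628,0],[0.015,-0.628,0],[0.015,-0.628,0],[0.015,-0.628,0],[0.015,-0.628,0]], jaw=[0.1,0.1,0.1,0.1,0.1,0.1,0.1,0.1])

```text
time: 33.82
tool_pos: [0.6136, 0.171, 0.1878]
tool_rot: [-3.14, -0.309, 0.022]
contact_force: [-0.8, -0.1, -1.5]
opening: 0.045
grip_force: 35.0
```

Run:
```python
from h import *
np.set_printoptions(precision=4,suppress=True)
m=obs(); st(); go(rest(65,-38,40),m[:3]); go(rest(65,-38,6),m[:3])
```

```text
settled [0.6139 0.1712 0.1881] [-3.1399 -0.3102  0.0224] sd [0.0001 0.0001 0.0001]
pos [0.6141 0.1716 0.1882] restcoords [ 90.7855 -39.7005 131.6279] rotvec to rest share [-0.0033 -0.0073  0.0015] open 0.04529182312725474 grip 34.98829007148743 F [ 0.1352  0.5674 -1.2349]
share [ 0.0098  0.0055 -0.2375]
share [ 0.036   0.0061 -0.3183]
```

Call:
apply_moves(delta_pos=[[0.01,0.0055,-0.2375],[0.01,0.0055,-0.2375],[0.01,0.0055,-0.2375],[0.01,0.0055,-0.2375],[0.036,0.006,-0.318],[0.036,0.006,-0.318],[0.036,0.006,-0.318]], dr=[[-0.003,-0.007,0.002],[-0.003,-0.007,0.002],[-0.003,-0.007,0.002],[-0.003,-0.007,0.002],[-0.003,-0.007,0.002],[-0.003,-0.007,0.002],[-0.003,-0.007,0.002]], jaw=[0.1,0.1,0.1,0.1,0.1,0.1,0.1])

```text
time: 34.6
tool_pos: [0.6284, 0.1747, 0.0608]
tool_rot: [3.142, -0.313, 0.025]
contact_force: [-1.0, -0.2, -0.8]
opening: 0.045
grip_force: 35.0
```

Call:
apply_moves(delta_pos=[[0.002,0,-0.006],[0.004,0,-0.012],[0.0045,0,-0.0138],[0.0045,0,-0.0138]], dr=[[0,0,0],[0,0,0],[0,0,0],[0,0,0]], jaw=[0.1,0.1,0.1,0.1])

```text
time: 34.93
tool_pos: [0.6311, 0.1752, 0.0572]
tool_rot: [-3.141, -0.317, 0.025]
contact_force: [-0.6, -1.0, 4.2]
opening: 0.0454
grip_force: 35.0
```

Run:
```python
from h import *
np.set_printoptions(precision=4,suppress=True)
st()
```

```text
pos [0.6311 0.1752 0.0572] restcoords [ 66.554  -36.5548   1.7019] rotvec to rest share [-0.0013  0.0055 -0.0033] open 0.04544691462499091 grip 34.99114215373993 F [-0.5687 -0.9788  4.2211]
```

Call:
apply_moves(delta_pos=[[-0.008,0,-0.002],[-0.015,0,-0.004],[-0.022,0,-0.006],[-0.027,0,-0.0078],[-0.027,0,-0.0078]], dr=[[0,0,0],[0,0,0],[0,0,0],[0,0,0],[0,0,0]], jaw=[0.1,0.1,0.1,0.1,0.1])

```text
time: 35.35
tool_pos: [0.6222, 0.1755, 0.0544]
tool_rot: [-3.141, -0.322, 0.026]
contact_force: [7.1, 0.4, 2.3]
opening: 0.0452
grip_force: 35.0
```

Run:
```python
from h import *
np.set_printoptions(precision=4,suppress=True)
st()
```

```text
pos [0.6222 0.1755 0.0544] restcoords [ 57.2367 -36.0353   1.7741] rotvec to rest share [-0.0024  0.015  -0.005 ] open 0.04521835829812954 grip 34.97471272945404 F [7.091  0.3601 2.2686]
```

Call:
apply_moves(delta_pos=[[0.006,0,0.002],[0.006,0,0.002],[0.006,0,0.002],[0.006,0,0.002],[-0.018,0,0.07],[-0.041,0,0.15],[-0.041,0,0.25],[-0.041,0,0.36]], dr=[[0,0,0],[0,0,0],[0,0,0],[0,0,0],[0,0,0],[0,0,0],[0,0,0],[0,0,0]], jaw=[0.1,0.58,0.58,0.58,0.58,0.58,0.58,0.58])

```text
time: 36.02
tool_pos: [0.6013, 0.1749, 0.1937]
tool_rot: [3.141, -0.31, 0.026]
contact_force: [0.6, 0.8, 0.3]
opening: 0.0532
grip_force: 0.0
```

Call:
apply_moves(delta_pos=[[-0.18,-0.3,0],[-0.18,-0.3,0],[-0.18,-0.3,0],[-0.18,-0.3,0],[-0.18,-0.3,0],[-0.18,-0.3,0],[-0.18,-0.3,0]], dr=[[-0.015,0.628,0],[-0.015,0.628,0],[-0.015,0.628,0],[-0.015,0.628,0],[-0.015,0.628,0],[-0.015,0.628,0],[-0.015,0.628,0]], jaw=[0.7,0.7,0.7,0.7,0.7,0.7,0.7])

```text
time: 36.6
tool_pos: [0.5312, 0.0557, 0.1937]
tool_rot: [-3.14, 0.0, 0.026]
contact_force: [-0.6, -0.2, -0.4]
opening: 0.0643
grip_force: 0.0
```

Run:
```python
from h import *
np.set_printoptions(precision=4,suppress=True)
m=obs(); go([.5987,-.0936,.09],m[:3])
snap('top','t7.png',(135,120,385,245)); print(panes(cv2.imread('pics/raw_t7.png'),225)[:,2:])
```

```text
settled [0.5313 0.0561 0.1938] [-3.1406 -2.0944  0.0268] sd [0. 0. 0.]
share [ 0.1686 -0.3743 -0.2594]
[[ 591.1478 -210.388    75.8387   27.3034    0.4014]
 [ 583.7639 -349.4215  127.4213   49.2522    0.0548]
 [ 598.5963  -93.6554  118.5645   48.5947   -0.1823]
 [ 592.6825 -314.9238  139.4291   67.5361   -0.1465]]
```

Call:
apply_moves(delta_pos=[[0.1686,-0.3743,0],[0.1686,-0.3743,-0.1],[0.1686,-0.3743,-0.2],[0.1686,-0.3743,-0.26],[0.1686,-0.3743,-0.26],[0.1686,-0.3743,-0.26],[0.1686,-0.3743,-0.26]], dr=[[0,0,-0.418],[0,0,-0.418],[0,0,-0.418],[0,0,-0.418],[0,0,-0.418],[0,0,-0.418],[0,0,-0.418]], jaw=[0.7,0.7,0.7,0.7,0.7,0.7,0.7])

```text
time: 37.43
tool_pos: [0.5976, -0.0949, 0.0874]
tool_rot: [-3.14, 0.005, -0.185]
contact_force: [1.0, 0.8, -0.3]
opening: 0.0636
grip_force: 0.0
```

Call:
apply_moves(delta_pos=[[0,0,-0.1],[0,0,-0.19],[0,0,-0.205],[0,0,-0.205],[0,0,-0.205]], dr=[[0,0,0],[0,0,0],[0,0,0],[0,0,0],[0,0,0]], jaw=[0.7,0.7,0.7,0.7,0.7])

```text
time: 37.85
tool_pos: [0.5999, -0.0941, 0.0103]
tool_rot: [-3.141, -0.003, -0.182]
contact_force: [0.2, -0.6, 1.6]
opening: 0.0643
grip_force: 0.0
```

Run:
```python
from h import *
np.set_printoptions(precision=4,suppress=True)
m=obs(); go([.5987,-.0936,.0055],m[:3])
```

```text
settled [ 0.6005 -0.0946  0.0109] [-3.1413 -0.0048 -0.1828] sd [0.0001 0.0001 0.0001]
share [-0.0044  0.0025 -0.0135]
```

Call:
apply_moves(delta_pos=[[-0.004,0.002,-0.012],[-0.004,0.002,-0.012],[-0.004,0.002,-0.012]], dr=[[0,0.008,0],[0,0.008,0],[0,0.008,0]], jaw=[0.7,0.7,0.7])

```text
time: 38.3
tool_pos: [0.5968, -0.0938, 0.0033]
tool_rot: [-3.141, 0.004, -0.184]
contact_force: [-0.6, 0.6, 0.6]
opening: 0.0644
grip_force: 0.8
```

Call:
apply_moves(delta_pos=[[0,0,0],[0,0,0],[0,0,0],[0,0,0],[0,0,0],[0,0,0]], dr=[[0,0,0],[0,0,0],[0,0,0],[0,0,0],[0,0,0],[0,0,0]], jaw=[0.1,0.1,0.1,0.1,0.1,0.1], force=35)

```text
time: 38.8
tool_pos: [0.5972, -0.094, 0.0033]
tool_rot: [3.142, 0.003, -0.184]
contact_force: [1.2, 0.6, 2.8]
opening: 0.0456
grip_force: 35.4
```

Call:
apply_moves(delta_pos=[[0,0,0.02],[0,0,0.08],[0,0,0.18],[0,0,0.28],[0,0,0.38],[0,0,0.46],[0,0,0.46]], dr=[[0,0,0],[0,0,0],[0,0,0],[0,0,0],[0,0,0],[0,0,0],[0,0,0]], jaw=[0.1,0.1,0.1,0.1,0.1,0.1,0.1])

```text
time: 39.38
tool_pos: [0.6001, -0.0946, 0.1953]
tool_rot: [3.14, -0.009, -0.183]
contact_force: [0.7, -0.5, -0.8]
opening: 0.0456
grip_force: 35.0
```

Call:
apply_moves(delta_pos=[[0.02,0.239,0],[0.02,0.239,0],[0.02,0.239,0],[0.02,0.239,0],[0.02,0.239,0],[0.02,0.239,0]], dr=[[0,0,0.414],[0,0,0.414],[0,0,0.414],[0,0,0.414],[0,0,0.414],[0,0,0.414]], jaw=[0.1,0.1,0.1,0.1,0.1,0.1])

```text
time: 39.88
tool_pos: [0.6047, 0.001, 0.1867]
tool_rot: [3.141, 0.005, 0.023]
contact_force: [0.1, -0.7, -0.2]
opening: 0.0453
grip_force: 35.0
```

Call:
apply_moves(delta_pos=[[0.02,0.239,0],[0.02,0.239,0],[0.02,0.239,0],[0.02,0.239,0],[0.02,0.239,0],[0.02,0.239,0],[0.02,0.239,0],[0.02,0.239,0]], dr=[[0.015,-0.628,0],[0.015,-0.628,0],[0.015,-0.628,0],[0.015,-0.628,0],[0.015,-0.628,0],[0.015,-0.628,0],[0.015,-0.628,0],[0.015,-0.628,0]], jaw=[0.1,0.1,0.1,0.1,0.1,0.1,0.1,0.1])

```text
time: 40.55
tool_pos: [0.6139, 0.0958, 0.1871]
tool_rot: [3.142, -0.31, 0.021]
contact_force: [-1.3, 0.7, -0.2]
opening: 0.0456
grip_force: 35.0
```

Run:
```python
from h import *
np.set_printoptions(precision=4,suppress=True)
m=obs(); st(); go(rest(65,-115,40),m[:3]); go(rest(65,-115,6),m[:3])
```

```text
settled [0.6135 0.0962 0.187 ] [-3.1416 -0.3097  0.0219] sd [0.0001 0.0002 0.    ]
pos [0.6133 0.0967 0.187 ] restcoords [  87.9084 -114.5913  131.2155] rotvec to rest share [-0.     -0.0088  0.0029] open 0.0453954339813222 grip 34.990777373313904 F [-0.4653 -0.3982 -0.844 ]
share [ 0.0154  0.0006 -0.2346]
share [ 0.0416  0.0012 -0.3155]
```

Call:
apply_moves(delta_pos=[[0.0154,0.001,-0.2346],[0.0154,0.001,-0.2346],[0.0154,0.001,-0.2346],[0.0154,0.001,-0.2346],[0.0416,0.001,-0.3155],[0.0416,0.001,-0.3155],[0.0416,0.001,-0.3155]], dr=[[0,-0.007,0.003],[0,-0.007,0.003],[0,-0.007,0.003],[0,-0.007,0.003],[0,-0.007,0.003],[0,-0.007,0.003],[0,-0.007,0.003]], jaw=[0.1,0.1,0.1,0.1,0.1,0.1,0.1])

```text
time: 41.33
tool_pos: [0.6299, 0.0977, 0.0615]
tool_rot: [-3.142, -0.313, 0.025]
contact_force: [-0.4, -0.1, -0.6]
opening: 0.0457
grip_force: 35.0
```

Call:
apply_moves(delta_pos=[[0.002,0,-0.006],[0.004,0,-0.012],[0.0047,0,-0.0145],[0.0047,0,-0.0145]], dr=[[0,0,0],[0,0,0],[0,0,0],[0,0,0]], jaw=[0.1,0.1,0.1,0.1])

```text
time: 41.67
tool_pos: [0.6319, 0.0978, 0.0563]
tool_rot: [-3.142, -0.315, 0.025]
contact_force: [-0.7, -0.5, 0.1]
opening: 0.0456
grip_force: 35.0
```

Run:
```python
from h import *
np.set_printoptions(precision=4,suppress=True)
st()
```

```text
pos [0.6319 0.0978 0.0563] restcoords [  65.2517 -113.9432    1.2217] rotvec to rest share [-0.0002  0.0023 -0.0022] open 0.045573980588654646 grip 34.990739822387695 F [-0.6589 -0.4654  0.1109]
```

Almost touching. I'll go 1.5 mm lower, then slide it down to the lip.

Call:
apply_moves(delta_pos=[[0.0012,0,-0.0036],[0.0012,0,-0.0036]], dr=[[0,0,0],[0,0,0]], jaw=[0.1,0.1])

```text
time: 41.83
tool_pos: [0.6321, 0.0978, 0.0559]
tool_rot: [-3.142, -0.315, 0.025]
contact_force: [-8.2, -0.7, 12.4]
opening: 0.0457
grip_force: 35.0
```

Call:
apply_moves(delta_pos=[[-0.008,0,-0.002],[-0.015,0,-0.004],[-0.022,0,-0.006],[-0.0255,0,-0.0075],[-0.0255,0,-0.0075]], dr=[[0,0,0],[0,0,0],[0,0,0],[0,0,0],[0,0,0]], jaw=[0.1,0.1,0.1,0.1,0.1])

```text
time: 42.25
tool_pos: [0.6249, 0.0978, 0.0536]
tool_rot: [-3.141, -0.322, 0.025]
contact_force: [3.6, 0.1, 6.0]
opening: 0.0452
grip_force: 35.0
```

Run:
```python
from h import *
np.set_printoptions(precision=4,suppress=True)
st()
```

```text
pos [0.6249 0.0978 0.0536] restcoords [  57.7053 -113.8092    0.7684] rotvec to rest share [-0.0008  0.0156 -0.0016] open 0.0452243638387516 grip 34.9881237745285 F [3.5809 0.0623 5.9848]
```

Call:
apply_moves(delta_pos=[[-0.0008,0,0.0024],[-0.009,0,0],[-0.009,0,0]], dr=[[0,0,0],[0,0,0],[0,0,0]], jaw=[0.1,0.1,0.1])

```text
time: 42.5
tool_pos: [0.6243, 0.0977, 0.055]
tool_rot: [-3.141, -0.329, 0.024]
contact_force: [12.8, 0.3, 1.8]
opening: 0.0453
grip_force: 35.0
```

Run:
```python
from h import *
np.set_printoptions(precision=4,suppress=True)
st()
```

```text
pos [0.6243 0.0977 0.055 ] restcoords [  57.665  -113.8723    2.2873] rotvec to rest share [-0.0013  0.0298 -0.001 ] open 0.045295545288023445 grip 34.983612298965454 F [12.7981  0.3012  1.7658]
```

Call:
apply_moves(delta_pos=[[0.006,0,-0.0015],[0.006,0,-0.0015],[0.006,0,-0.0015],[0.006,0,-0.0015],[-0.016,0,0.07],[-0.041,0,0.15],[-0.041,0,0.25],[-0.041,0,0.36]], dr=[[0,0,0],[0,0,0],[0,0,0],[0,0,0],[0,0,0],[0,0,0],[0,0,0],[0,0,0]], jaw=[0.1,0.1,0.58,0.58,0.58,0.58,0.58,0.58])

```text
time: 43.17
tool_pos: [0.5995, 0.0978, 0.1922]
tool_rot: [3.142, -0.309, 0.025]
contact_force: [1.3, 0.3, 0.6]
opening: 0.0531
grip_force: 0.0
```

Call:
apply_moves(delta_pos=[[-0.5,-0.4,0],[-0.5,-0.4,0],[-0.5,-0.4,0],[-0.5,-0.4,0],[-0.5,-0.4,0],[-0.5,-0.4,0],[-0.5,-0.4,0],[-0.5,-0.4,0]], dr=[[-0.015,0.628,0],[-0.015,0.628,0],[-0.015,0.628,0],[-0.015,0.628,0],[-0.015,0.628,0],[-0.015,0.628,0],[-0.015,0.628,0],[-0.015,0.628,0]], jaw=[0.5,0.5,0.5,0.5,0.5,0.5,0.5,0.5])

```text
time: 43.83
tool_pos: [0.3998, -0.0631, 0.1923]
tool_rot: [-3.141, 0.002, 0.022]
contact_force: [0.1, -0.3, -0.1]
opening: 0.046
grip_force: 0.0
```

Run:
```python
from h import *
np.set_printoptions(precision=4,suppress=True)
obs()
snap('top','t8.png',(140,130,268,222)); print(w2pix('top',[rest(0,117,8),rest(120,117,8)]))
```

```text
settled [ 0.4021 -0.0622  0.1925] [-3.1409 -2.0945  0.0239] sd [0.0005 0.0003 0.    ]
[[168.5532 183.3011]
 [164.8156 148.7224]]
```

View pics/t8.png

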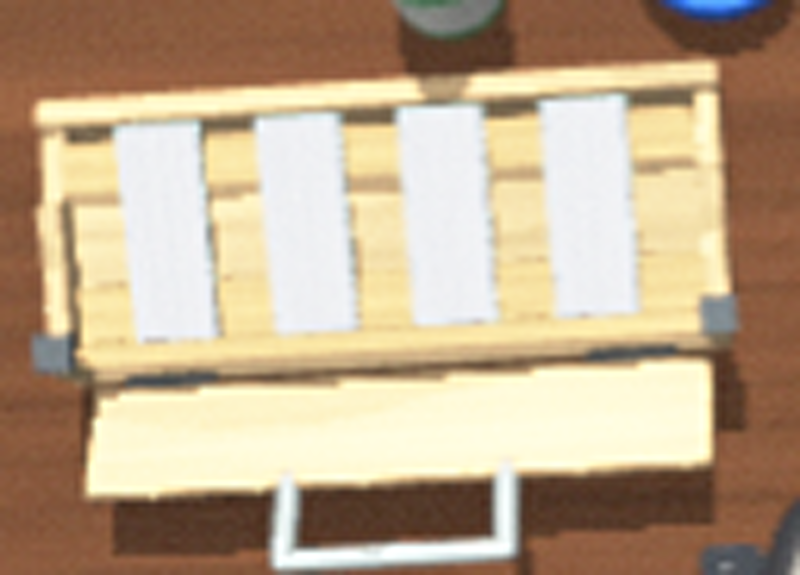

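The four panes sit side by side with their lower ends on the lip line, at crop (178,340), (316,332), (455,324) and (597,314). Now I'll close the gate.

Call:
apply_moves(delta_pos=[[0.03,0.224,0],[0.03,0.224,0],[0.03,0.224,0],[0.03,0.224,0],[0.03,0.224,0]], dr=[[0,0,0.785],[0,0,0.785],[0,0,0.785],[0,0,0.785],[0,0,0.785]], jaw=[0.5,0.5,0.5,0.5,0.5], force=15)

```text
time: 44.5
tool_pos: [0.4141, 0.0283, 0.1921]
tool_rot: [-3.141, 0.001, 0.419]
contact_force: [-0.0, -0.6, -0.5]
opening: 0.0456
grip_force: 0.0
```

Call:
apply_moves(delta_pos=[[0.03,0.224,0],[0.03,0.224,0],[0.03,0.224,0],[0.03,0.224,0],[0.03,0.224,0]], dr=[[0,0,0.785],[0,0,0.785],[0,0,0.785],[0,0,0.785],[0,0,0.785]], jaw=[0.5,0.5,0.5,0.5,0.5])

```text
time: 44.92
tool_pos: [0.4259, 0.1163, 0.1921]
tool_rot: [-3.141, 0.001, 0.806]
contact_force: [0.1, -1.0, -0.7]
opening: 0.0461
grip_force: 0.0
```

Call:
apply_moves(delta_pos=[[0.03,0.224,0],[0.03,0.224,0],[0.03,0.224,0],[0.03,0.224,0],[0.03,0.224,0]], dr=[[0,0,0.785],[0,0,0.785],[0,0,0.785],[0,0,0.785],[0,0,0.785]], jaw=[0.5,0.5,0.5,0.5,0.5])

```text
time: 45.33
tool_pos: [0.4379, 0.2051, 0.1921]
tool_rot: [-3.141, 0.002, 1.196]
contact_force: [0.1, -0.0, 0.1]
opening: 0.0459
grip_force: 0.0
```

Call:
apply_moves(delta_pos=[[0,0,-0.15],[0,0,-0.15],[0,0,-0.15],[0,0,-0.15],[0,0,-0.15],[0,0,-0.15]], dr=[[0,0,0.785],[0,0,0.785],[0,0,0.785],[0,0,0.785],[0,0,0.785],[0,0,0.785]], jaw=[0.5,0.5,0.5,0.5,0.5,0.5])

```text
time: 45.83
tool_pos: [0.4385, 0.2055, 0.1332]
tool_rot: [3.14, 0.0, 1.587]
contact_force: [0.0, 0.3, 0.1]
opening: 0.0459
grip_force: 0.0
```

Run:
```python
from h import *
np.set_printoptions(precision=4,suppress=True)
m=obs(); go([.4385,.207,.047],m[:3])
```

```text
settled [0.4384 0.206  0.1331] [3.1404 0.0001 1.5902] sd [0.0001 0.0002 0.0001]
share [ 0.0003  0.0024 -0.2154]
```

Call:
apply_moves(delta_pos=[[0,0.002,-0.213],[0,0.002,-0.213],[0,0.002,-0.213],[0,0.002,-0.213],[0,0.002,-0.213]], dr=[[0,0,0],[0,0,0],[0,0,0],[0,0,0],[0,0,0]], jaw=[0.5,0.5,0.5,0.5,0.5])

```text
time: 46.45
tool_pos: [0.4387, 0.2077, 0.0487]
tool_rot: [3.14, -0.0, 1.594]
contact_force: [-0.1, 0.1, 0.6]
opening: 0.0456
grip_force: 0.0
```

Call:
apply_moves(delta_pos=[[0,0,0],[0,0,0],[0,0,0],[0,0,0],[0,0,0],[0,0,0],[0,0,0],[0,0,0]], dr=[[0,0,0],[0,0,0],[0,0,0],[0,0,0],[0,0,0],[0,0,0],[0,0,0],[0,0,0]], jaw=[0,0,0,0,0,0,0,0], force=15)

```text
time: 47.12
tool_pos: [0.4386, 0.2074, 0.0476]
tool_rot: [3.14, 0.0, 1.595]
contact_force: [2.0, -1.0, 3.9]
opening: 0.0113
grip_force: 15.0
```

Call:
apply_moves(delta_pos=[[0.023,0.001,0.0385],[0.052,0.001,0.073],[0.086,0.002,0.103],[0.124,0.003,0.127],[0.165,0.004,0.146],[0.208,0.005,0.158],[0.2375,0.006,0.1625],[0.2625,0.006,0.164]], dr=[[0,0,0],[0,0,0],[0,0,0],[0,0,0],[0,0,0],[0,0,0],[0,0,0],[0,0,0]], jaw=[0,0,0,0,0,0,0,0])

```text
time: 47.78
tool_pos: [0.5424, 0.21, 0.1133]
tool_rot: [-3.139, 0.0, 1.595]
contact_force: [-3.9, 1.3, 4.6]
opening: 0.0114
grip_force: 15.0
```

Call:
apply_moves(delta_pos=[[0.004,0,0],[0.008,0,0],[0.008,0,0],[0.008,0,0]], dr=[[0,0,0],[0,0,0],[0,0,0],[0,0,0]], jaw=[0,0,0,0])

```text
time: 48.12
tool_pos: [0.5455, 0.2101, 0.1131]
tool_rot: [-3.141, -0.0, 1.595]
contact_force: [-0.9, 0.8, 4.4]
opening: 0.0115
grip_force: 15.0
```

Push further until the stop shows in the force.

Call:
apply_moves(delta_pos=[[0.005,0,0],[0.01,0,0],[0.01,0,0],[0.01,0,0]], dr=[[0,0,0],[0,0,0],[0,0,0],[0,0,0]], jaw=[0,0,0,0])

```text
time: 48.45
tool_pos: [0.5456, 0.2101, 0.1129]
tool_rot: [-3.132, 0.001, 1.596]
contact_force: [-15.0, 1.4, 14.1]
opening: 0.0115
grip_force: 15.0
```

Call:
apply_moves(delta_pos=[[0.004,0,0],[0.006,0,0],[0.006,0,0],[0.006,0,0]], dr=[[0,0,0],[0,0,0],[0,0,0],[0,0,0]], jaw=[0,0,0,0])

```text
time: 48.78
tool_pos: [0.5456, 0.21, 0.1129]
tool_rot: [-3.127, 0.001, 1.596]
contact_force: [-23.3, -0.3, 19.5]
opening: 0.0116
grip_force: 15.0
```

Call:
apply_moves(delta_pos=[[-0.01,0,0],[-0.012,0,0],[-0.012,0,0],[-0.012,0,0],[-0.012,0,0.1],[-0.012,0,0.2],[-0.012,0,0.3],[-0.012,0,0.3]], dr=[[0,0,0],[0,0,0],[0,0,0],[0,0,0],[0,0,0],[0,0,0],[0,0,0],[0,0,0]], jaw=[0,0.4,0.4,0.4,0.4,0.4,0.4,0.4])

```text
time: 49.45
tool_pos: [0.5513, 0.2105, 0.2411]
tool_rot: [3.128, -0.003, 1.595]
contact_force: [0.9, 0.9, 1.0]
opening: 0.0362
grip_force: 0.0
```

Call:
apply_moves(delta_pos=[[-0.4,-0.6,0],[-0.4,-0.6,0],[-0.4,-0.6,0],[-0.4,-0.6,0],[-0.4,-0.6,0],[-0.4,-0.6,0],[-0.4,-0.6,0],[-0.4,-0.6,0]], dr=[[0,0,0],[0,0,0],[0,0,0],[0,0,0],[0,0,0],[0,0,0],[0,0,0],[0,0,0]], jaw=[0.4,0.4,0.4,0.4,0.4,0.4,0.4,0.4])

```text
time: 50.12
tool_pos: [0.3847, -0.0345, 0.2325]
tool_rot: [-3.14, 0.002, 1.59]
contact_force: [0.8, 0.5, 0.1]
opening: 0.0367
grip_force: 0.0
```

Run:
```python
from h import *
np.set_printoptions(precision=4,suppress=True)
obs(3)
snap('top','t9.png',(135,120,385,245))
```

```text
settled [ 0.3869 -0.0321  0.2328] [3.1415 0.0007 1.59  ] sd [0.0005 0.0006 0.    ]
```

View pics/t9.png

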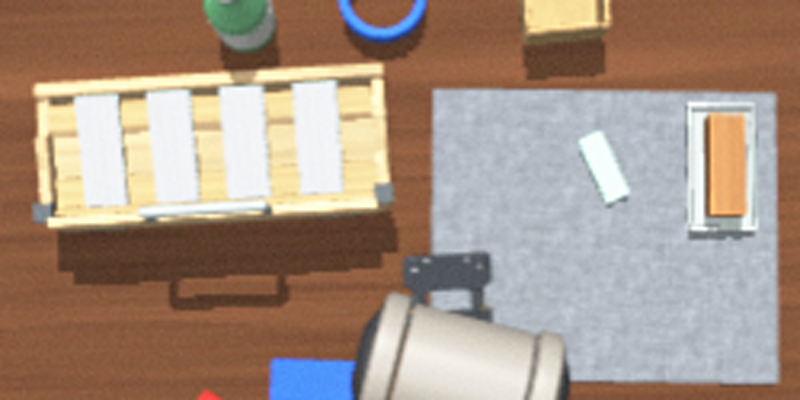

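The gate is shut, with its bar at (205,210). All four panes are in the crate, the block is in the tray and the offcut hasn't moved. I'm handing the job in.

```bash
python3 -c "
from h import *
print(pix2w('top',[(198.6,185.1)],.132)); print(job.hand_in())"
```

```text
[[0.54453937 0.20761518 0.132     ]]
the job is handed in; nothing more can be done
None
```

The job is handed in: the gate was pulled down, the block laid in the tray, all four panes laid on the rest against the lip, and the gate pushed shut. The last picture showed it all in place and the scrap unmoved, but the hand-in returned no verdict.

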